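# Make up two balance-check kits from the locked stock rack

## Robot

A 6-joint arm with a two-finger parallel gripper is mounted at the origin on a cart in front of the work surface, level with it; the furniture and walls round the work are solid. World frame = base frame: x ahead of the robot, y to its left, z up, the work surface at z = 0. Lengths are in mm, angles in rad, forces in N, time in s.
With the tool pointing down it reaches from about 350 to 775 mm from the base axis. Payload 7.3 kg.
Tool frame: the origin (TCP) lies between the finger pads; the fingertips stand 8 mm ahead of it and the grasp point (between the pads) lies 11 mm behind it; y points along the fingers, z is the direction in which the jaws open and shut, and the axes are right-handed (so a half turn about y gives the same grasp; the last joint's range is limited). The gripper opens to 92 mm and grips with 3 to 60 N. Pads are 19 mm wide; open, the fingers measure 130 mm over their backs; the gripper's body (75 mm by 190 mm) begins 47 mm behind the grasp point.
Start: joints at [1.031, 0.342, 1.524, -0, 1.275, -0.146], TCP at [201.43, 484.84, 234.741] pointing down, gripper open.
Joint ranges: [-2.53, 2.53], [-0.77, 2.02], [0.04, 2.7], [-1, 4.14], [0.28, 2.66], [-3.11, 3.11]. Speed limits (rad/s): [2.57, 2.57, 3.14, 3.14, 3.14, 3.14].

## Interface

Orientations are given as [roll, pitch, yaw] about the fixed x, y, z axes, in that order (R = Rz(yaw) Ry(pitch) Rx(roll)).
In Python, from plant import bot, vision, job gives the robot as it stands. The module is installed in compiled form; this text tells all that it offers.
- The arm moves only by the tool arm_command, never from a script. Its argument "deltas" is a list of rows, each a list of 4 numbers: the shift along the tool's x, y, z in m, then the turn about the tool's y in degrees. In form: [[x, y, z, twist], ...]. A call has 1 to 5 rows; each row shifts and turns the commanded pose from where the row before left it, along the tool's axes as they then stand; what a row does not reach is not made up. A row lasts 1/10 s, in which the tool goes at most 50 mm and 8.59 degrees, less where a joint would pass 70% of its speed; a pose out of reach is approached as far as the arm can. A call is refused whole if a number of a shift passes 0.05 or a number of a turn 8.59, either way. A call with a gripper value outside its range is refused whole. "claw" is the closure in counts, from 0 (fully open) to 255 (shut), set as the call begins (left out, the last holds). The fingers move at their own pace and stop on an object; the grip force is fixed at half the most. Time passes only in rows, so rows that do not move let the fingers close. It gives the time, the measured TCP pose, the force and the opening at its end, in the units of the state.
- bot.get_obs(): the state, without advancing time (a new reading comes with each control period).
- vision.capture(name): name is "side" or "top" or "wrist"; returns a dict with "img" (480x640x3 uint8, red, green, blue), "camera_matrix" (3x3 intrinsics, pixels), "world_to_cam" (4x4, takes a point from world to camera coordinates); the wrist camera has in their place "mount" (4x4, takes a point from camera to tool coordinates, whose origin is the TCP and whose axes are the tool frame's). Camera axes: x right, y down, z forward; pixel columns grow to the right and rows downward; lengths in mm; the calibration is good to about 2 mm. A picture is of the moment at which its call begins: read the wrist's pose just before it. There is no depth.
- job.close_job(): hands the job in, once; it reports no verdict.
Trained networks look in a picture, given as the dict that the camera call returned (one of the last four; its "shot" number tells which), for a name from the list of things; names that differ only in an ending like _2 or _b are one class to them, and where a whole thing is asked for, a point or a joint stands for the part that bears it (a point fixed in the world has none). Each returns a list of dicts, best first, with "confidence" (0 to 1); they miss things now and then, are a little off and sometimes report something else, mostly with a low value. They report only what shows in the picture. A call takes as long as a camera call.
- vision.find_in(picture, name): "xyz" ([x, y, z] in mm, in the coordinates of the camera as it stood for that picture, good to about 4 mm: the middle of the surface that is visible of it).
- vision.regions_of(picture, name): "mask" (480x640 bool, what is visible of it).
The state is a dict: "time": time; "joint_positions": joint angles; "dq": joint speeds; "tau": joint torques, N m; "tool_pos": TCP position; "tcp_rot": TCP orientation; "contact_force": force on the tool from outside, world axes, zero at the start; "moment": the same for the moment, N m; "grip_width": finger opening in mm.
Only numpy, scipy, OpenCV 4.12 (cv2) and the standard library are available. Lean on these libraries where they do the work, as an engineer would, in place of code of your own. Each camera call takes 0.05 s, during which the arm holds its last target. There are 200 camera calls.

## Task

The stock of jars and check weights stands in a rack, locked in by the bar that lies over it in two U brackets: lift the bar straight up out of both brackets, keeping it level, and lay it in the two wide rests at the back of the same rack. Then make up the two kits: the red-lidded jar and the large weight go into the yellow tray, the white-lidded jar and the small weight into the green tray, each jar standing upright in the tray's larger recess and each weight upright in the smaller one. Leave the blue-lidded jar standing in the rack and do not disturb the timer.

Things in the scene. Friction and masses are not known exactly. Their poses are not given: they have to be found in the camera images.
- stock_rack: fixed rack; origin on bench under the block centre, x to its back, y along the row, z up (mm). Grey block 70x322, 15 high. Recess floors z 5, at x 0: large (dia 54) y -112, 0, 112; small (dia 44) y -56, 56. End plates 6 thick at y +-165, x -37..113, each with 2 open-topped U: bracket at x 0 (16 wide, bottom z 69, top z 87), low wide rest at x 82 (34 wide, bottom z 30, top z 46).
- locking_bar: aluminium bar 12x12x366 mm, 0.16 kg, black end plugs; black upright grip on its middle, 16 mm wide across the bar, 50 long, from 12 to 40 mm above the underside. Origin: centre of the underside, y along the bar, z up. Starts in the rack's narrow brackets, underside 69 mm above the bench, 4 to 8 mm over the jars and weights, locking them in.
- red_jar: screw-lid sample jar, white body, red lid, 49 mm across the lid, 57 mm tall, about 70 g; lid = top 14 mm. Origin: centre of its underside, z up; round, yaw does not matter. Starts upright in one of the three large recesses of the stock rack (underside 5 mm above the bench), under the bar.
- white_jar: screw-lid sample jar, white body, white lid, 49 mm across the lid, 57 mm tall, about 60 g; lid = top 14 mm. Origin: centre of its underside, z up; round, yaw does not matter. Starts upright in one of the three large recesses of the stock rack (underside 5 mm above the bench), under the bar.
- blue_jar: screw-lid sample jar, white body, blue lid, 53 mm across the lid, 59 mm tall, about 80 g; lid = top 14 mm. Origin: centre of its underside, z up; round, yaw does not matter. Starts upright in one of the three large recesses of the stock rack (underside 5 mm above the bench), under the bar. It stays there.
- large_weight: the larger of two brass-coloured round weights with a knob on top, 38 mm across, 60 mm tall, 500 g; straight-sided body up to 37 mm above its underside. Origin: centre of its underside, z up. Starts upright in one of the two small recesses of the stock rack (underside 5 mm above the bench), under the bar.
- small_weight: the smaller of two brass-coloured round weights with a knob on top, 30 mm across, 46 mm tall, 200 g; straight-sided body up to 28 mm above its underside. Origin: centre of its underside, z up. Starts upright in one of the two small recesses of the stock rack (underside 5 mm above the bench), under the bar.
- yellow_tray: shallow kit tray, yellow shell with black foam insert and coloured recess floors, 96 (x) x 152 (y) x 19 mm, fixed to the bench. Origin: centre of its underside, y along its length, z up. Insert top 16 mm above the bench; two round recesses with floors 6 mm above the bench: the larger, 63 mm across, at x 0, y +27 mm; the smaller, 51 mm across, at x 0, y -37 mm.
- green_tray: shallow kit tray, green shell with black foam insert and coloured recess floors, 96 (x) x 152 (y) x 19 mm, fixed to the bench. Origin: centre of its underside, y along its length, z up. Insert top 16 mm above the bench; two round recesses with floors 6 mm above the bench: the larger, 63 mm across, at x 0, y +27 mm; the smaller, 51 mm across, at x 0, y -37 mm.
- timer: white bench timer with a sloping grey display, 44 x 66 x 52 mm, loose on the bench beside the work. Origin: centre of its underside, z up. It is to be left alone.

How it is judged:
By the outcome, as a careful person would: the job done as asked, in the order asked, and still so for the second after the job is handed in, with the robot touching nothing.
It also fails if it takes over 122 s, if anything falls off the work surface, if the arm or the gripper's body presses on something with over 40 N, if the wrist force passes 120 N, or if a joint passes its speed limit or range.

## Working session

There is one attempt and no reset: what is moved stays moved. The work goes in short steps, Python scripts to look and compute and a tool call to move; the robot and the scene stay as the last step left them, time stands still between calls to the robot, and variables do not carry over. Pictures are saved under pics/ and viewed, about 12 in all and at most 16, crops included, and the job is handed in when it is done.

Besides the shell and the picture viewer there is one more tool, called after "Emit:" by a JSON object that holds its "method" and its "body", one argument or row to a line. arm_command: Moves the arm, as the interface text tells. Its arguments: {"type":"object","properties":{"deltas":{"type":"array","items":{"type":"array","items":{"type":"number"}}},"claw":{"type":"number"}},"required":["deltas"]}

```bash
mkdir -p pics; cat > h.py <<'E'
import numpy as np, cv2
from scipy.spatial.transform import Rotation as R
from plant import bot, vision, job
def save(p,n): cv2.imwrite('pics/'+n+'.png',p['img'][:,:,::-1])
def toolT(o):
    T=np.eye(4);T[:3,:3]=R.from_euler('xyz',o['tcp_rot']).as_matrix();T[:3,3]=o['tool_pos'];return T
def cap(n):
    o=bot.get_obs();p=vision.capture(n)
    p['c2w']=toolT(o)@p['mount'] if n=='wrist' else np.linalg.inv(p['world_to_cam'])
    return p
def find(p,n):
    return [(np.round((p['c2w']@np.r_[d['xyz'],1])[:3],1).tolist(),round(float(d['confidence']),2)) for d in vision.find_in(p,n)[:3]]
def px2w(p,u,v,z):
    K=np.array(p['camera_matrix']);d=p['c2w'][:3,:3]@np.linalg.solve(K,[u,v,1]);o=p['c2w'][:3,3]
    return np.round(o+d*(z-o[2])/d[2],1)
E
python3 - <<'E'
from h import *
o=bot.get_obs();print({k:np.round(v,3).tolist() for k,v in o.items()}); print(np.round(toolT(o),3))
N=['stock_rack','locking_bar','red_jar','white_jar','blue_jar','large_weight','small_weight','yellow_tray','green_tray','timer']
for c in ['top','side']:
    p=cap(c);save(p,c+'0')
    print(c,np.round(p['c2w'],2).tolist())
    for n in N: print(n,find(p,n))
E
```

```text
{'time': 0.0, 'joint_positions': [1.031, 0.343, 1.525, 0.0, 1.275, -0.146], 'dq': [-0.0, 0.002, -0.001, -0.001, 0.0, -0.002], 'tau': [0.0, -43.125, -24.422, 0.072, 0.056, -0.0], 'tool_pos': [201.192, 484.497, 234.041], 'tcp_rot': [-1.572, 0.0, -0.394], 'contact_force': [-0.045, -0.69, 0.601], 'moment': [0.001, 0.03, -0.006], 'grip_width': 91.765}
[[ 9.23000e-01 -1.00000e-03  3.84000e-01  2.01192e+02]
 [-3.84000e-01 -1.00000e-03  9.23000e-01  4.84497e+02]
 [-0.00000e+00 -1.00000e+00 -2.00000e-03  2.34041e+02]
 [ 0.00000e+00  0.00000e+00  0.00000e+00  1.00000e+00]]
top [[-0.01, -1.0, 0.05, 482.99], [-1.0, 0.01, 0.02, -61.06], [-0.02, -0.04, -1.0, 993.05], [0.0, 0.0, 0.0, 1.0]]
stock_rack [([673.0, 83.1, 1.9], 0.77), ([450.9, -52.4, 36.5], 0.56)]
locking_bar [([612.8, 79.7, 77.2], 0.74)]
red_jar [([605.0, -30.4, 61.9], 0.66)]
white_jar [([453.8, 118.3, 15.8], 0.67), ([608.9, 186.8, 59.6], 0.59)]
blue_jar [([600.7, 81.5, 66.4], 0.58), ([614.7, 133.8, 43.3], 0.49), ([603.3, -29.9, 62.2], 0.35)]
large_weight [([610.6, 135.9, 44.1], 0.53)]
small_weight [([603.2, 24.0, 34.9], 0.63)]
yellow_tray [([452.6, 117.8, 16.6], 0.78), ([603.5, 23.8, 37.4], 0.52)]
green_tray [([508.5, -281.6, 17.4], 0.55)]
timer [([450.1, -54.3, 34.8], 0.73)]
side [[-0.81, -0.23, 0.53, 4.04], [-0.58, 0.3, -0.76, 686.59], [0.02, -0.93, -0.38, 431.25], [0.0, 0.0, 0.0, 1.0]]
stock_rack [([585.6, 143.1, 14.0], 0.88)]
locking_bar [([611.3, 196.7, 77.5], 0.68)]
red_jar [([595.2, -12.6, 39.8], 0.74)]
white_jar [([600.7, 196.6, 60.9], 0.64), ([593.1, -11.5, 41.8], 0.32)]
blue_jar [([597.9, 100.8, 54.7], 0.75)]
large_weight []
small_weight []
yellow_tray [([464.9, 146.9, 16.3], 0.82), ([581.9, 145.0, 14.9], 0.57)]
green_tray []
timer [([428.9, -32.1, 11.3], 0.89)]
```

View pics/top0.png

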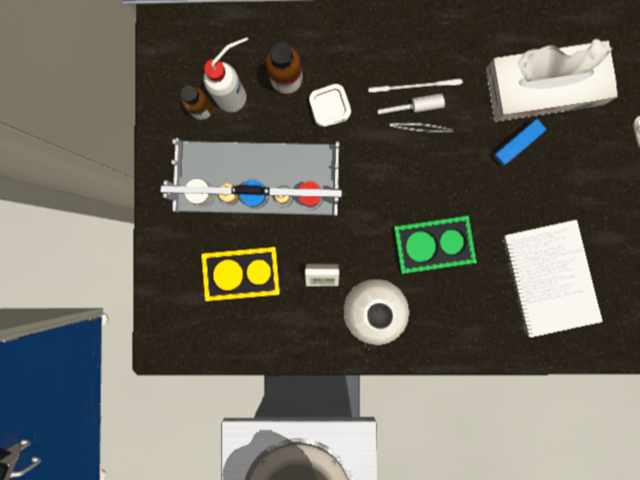

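View pics/side0.png

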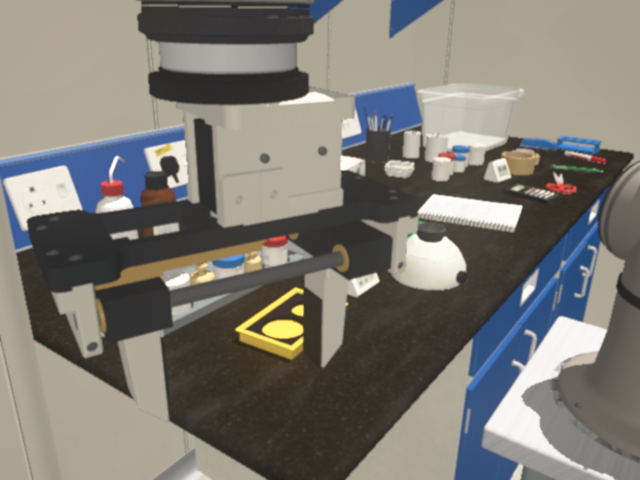

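The top view shows the rack (175–340, 140–215), with white (197,191), weight (228,193), blue (253,193), weight (282,194) and red (309,193) left to right under the bar. The yellow tray is at (240,274), green at (436,245), timer at (322,275), and there are bottles behind the rack around (225,85) and (285,68). The side view is mostly blocked by the gripper.

```bash
python3 - <<'E'
from h import *
p=cap('top')
for n,z in [('locking_bar',81),('yellow_tray',19),('green_tray',19),('timer',50),('red_jar',62),('white_jar',62),('blue_jar',64),('large_weight',60),('small_weight',48),('stock_rack',15)]:
    for d in vision.regions_of(p,n)[:2]:
        m=d['mask'].astype(np.uint8)
        c,_=cv2.findContours(m,0,2);c=max(c,key=cv2.contourArea)
        b=cv2.boxPoints(cv2.minAreaRect(c)); w=np.array([px2w(p,*q,z)[:2] for q in b])
        e=w[1]-w[0],w[2]-w[1]
        print(n,round(float(d['confidence']),2),w.mean(0).round(1),[ (np.linalg.norm(k).round(0),np.degrees(np.arctan2(k[1],k[0])).round(1)) for k in e])
for u,v in [(235,102),(287,90),(205,115),(376,330)]: print(u,v,px2w(p,u,v,0))
for u,v in [(222,72),(283,52)]: print(u,v,px2w(p,u,v,120))
w=cap('wrist');print(np.round(w['mount'],3),w['camera_matrix'])
E
```

```text
locking_bar 0.89 [617.5  83.9] [(np.float64(21.0), np.float64(-1.1)), (np.float64(365.0), np.float64(-92.1))]
yellow_tray 0.84 [453.8 117. ] [(np.float64(154.0), np.float64(-85.4)), (np.float64(98.0), np.float64(-175.1))]
green_tray 0.71 [ 509.4 -282.8] [(np.float64(157.0), np.float64(-82.0)), (np.float64(98.0), np.float64(-172.9))]
timer 0.74 [449.7 -51.3] [(np.float64(65.0), np.float64(-90.4)), (np.float64(41.0), np.float64(179.4))]
red_jar 0.9 [595.2 -30.8] [(np.float64(44.0), np.float64(-84.2)), (np.float64(23.0), np.float64(-174.2))]
red_jar 0.72 [597.4  81.2] [(np.float64(53.0), np.float64(-90.6)), (np.float64(24.0), np.float64(180.0))]
white_jar 0.94 [602.4 189.4] [(np.float64(23.0), np.float64(-3.7)), (np.float64(52.0), np.float64(-94.7))]
blue_jar 0.63 [597.2  81. ] [(np.float64(53.0), np.float64(-90.6)), (np.float64(24.0), np.float64(179.8))]
large_weight 0.7 [601.8 131.6] [(np.float64(19.0), np.float64(-3.7)), (np.float64(42.0), np.float64(-94.2))]
stock_rack 0.95 [679.8  93.5] [(np.float64(99.0), np.float64(-1.0)), (np.float64(363.0), np.float64(-92.2))]
235 102 [816.5 129.7   0. ]
287 90 [840.7  19.1   0. ]
205 115 [789.4 193.7   0. ]
376 330 [ 334.9 -162.5    0. ]
222 72 [833.5 131.1 120. ]
283 52 [869.8  16.5 120. ]
[[ 1.00000e-03  9.55000e-01  2.96000e-01 -8.09790e+01]
 [ 1.00000e-03 -2.96000e-01  9.55000e-01 -1.49477e+02]
 [ 1.00000e+00 -0.00000e+00 -1.00000e-03  8.34000e-01]
 [ 0.00000e+00  0.00000e+00  0.00000e+00  1.00000e+00]] [[399.99558812   0.         314.72550541]
 [  0.         399.99558812 235.54877537]
 [  0.           0.           1.        ]]
```

```bash
cat >> h.py <<'E'
def plan(t,yaw=None,step=42,o=None):
    "rows from the present pose to TCP t, tool z heading yaw (deg)"
    T=toolT(o or bot.get_obs()); z=T[:3,2]; y0=np.degrees(np.arctan2(z[1],z[0])); dy=0 if yaw is None else (yaw-y0+180)%360-180
    d=np.array(t)-T[:3,3]; n=int(max(np.ceil(np.linalg.norm(d)/step),np.ceil(abs(dy)/8.2),1))
    out=[]
    for i in range(n):
        a=np.radians(y0+dy*i/n); X=[np.sin(a),-np.cos(a),0];Z=[np.cos(a),np.sin(a),0]; s=d/n/1000
        out.append([round(float(s@X),4),round(float(-s[2]),4),round(float(s@Z),4),round(-dy/n,2)])
    print('yaw0',y0.round(2),'n',n)
    for i in range(0,n,5): print(out[i:i+5])
E
python3 -c "
from h import *
plan([600,82,190],87.9)"
```

```text
yaw0 67.44 n 14
[[0.0373, 0.0032, -0.0156, np.float64(-1.46)], [0.0369, 0.0032, -0.0166, np.float64(-1.46)], [0.0365, 0.0032, -0.0175, np.float64(-1.46)], [0.036, 0.0032, -0.0185, np.float64(-1.46)], [0.0355, 0.0032, -0.0194, np.float64(-1.46)]]
[[0.035, 0.0032, -0.0203, np.float64(-1.46)], [0.0345, 0.0032, -0.0212, np.float64(-1.46)], [0.034, 0.0032, -0.022, np.float64(-1.46)], [0.0334, 0.0032, -0.0229, np.float64(-1.46)], [0.0328, 0.0032, -0.0237, np.float64(-1.46)]]
[[0.0322, 0.0032, -0.0246, np.float64(-1.46)], [0.0315, 0.0032, -0.0254, np.float64(-1.46)], [0.0309, 0.0032, -0.0262, np.float64(-1.46)], [0.0302, 0.0032, -0.0269, np.float64(-1.46)]]
```

Emit:
{"method": "arm_command", "body": {
  "deltas": [
    [0.037,0.003,-0.016,-1.5],
    [0.037,0.003,-0.017,-1.5],
    [0.036,0.003,-0.018,-1.5],
    [0.036,0.003,-0.018,-1.5],
    [0.036,0.003,-0.019,-1.5]
  ]
}}

```text
time: 2.2
tool_pos: [344.4, 339.8, 219.8]
tcp_rot: [-1.57, -0.0, -0.261]
contact_force: [0.8, -0.7, 0.2]
grip_width: 91.7
```

Emit:
{"method": "arm_command", "body": {
  "deltas": [
    [0.035,0.003,-0.02,-1.5],
    [0.034,0.003,-0.021,-1.5],
    [0.034,0.003,-0.022,-1.5],
    [0.033,0.003,-0.023,-1.5],
    [0.033,0.003,-0.024,-1.5]
  ]
}}

```text
time: 2.7
tool_pos: [486.9, 196.7, 204.7]
tcp_rot: [-1.57, -0.0, -0.131]
contact_force: [0.1, 0.7, 0.4]
grip_width: 91.6
```

Emit:
{"method": "arm_command", "body": {
  "deltas": [
    [0.032,0.003,-0.025,-1.4],
    [0.032,0.003,-0.025,-1.4],
    [0.031,0.003,-0.026,-1.4],
    [0.03,0.003,-0.027,-1.4],
    [0,0,0,0]
  ]
}}

```text
time: 3.2
tool_pos: [603.2, 79.6, 191.6]
tcp_rot: [-1.572, -0.001, -0.038]
contact_force: [-0.6, -0.2, -0.6]
grip_width: 91.7
```

Emit:
{"method": "arm_command", "body": {
  "deltas": [
    [0,0,0,0]
  ]
}}

```text
time: 3.3
tool_pos: [600.6, 82.9, 192.1]
tcp_rot: [-1.57, 0.001, -0.036]
contact_force: [-0.2, 0.0, -0.4]
grip_width: 91.6
```

```bash
python3 - <<'E'
from h import *
o=bot.get_obs();print(o['time'],np.round(o['tool_pos'],1),np.round(o['tcp_rot'],3),np.round(o['joint_positions'],2),np.round(o['contact_force'],1))
p=cap('wrist');save(p,'w1')
N=['locking_bar','red_jar','white_jar','blue_jar','large_weight','small_weight']
for n,z in zip(N,[81,62,62,64,55,45]):
    print(n,find(p,n))
    for d in vision.regions_of(p,n)[:1]:
        m=d['mask'].astype(np.uint8)
        c,_=cv2.findContours(m,0,2);c=max(c,key=cv2.contourArea)
        b=cv2.boxPoints(cv2.minAreaRect(c)).round(); w=[px2w(p,*q,z)[:2].tolist() for q in b]
        print('   ',round(float(d['confidence']),2),b.tolist(),w)
E
```

```text
3.3 [600.6  82.9 192.1] [-1.57e+00  1.00e-03 -3.60e-02] [ 0.01  0.53  1.35  0.    1.27 -1.52] [-0.2  0.  -0.4]
locking_bar [([611.1, 83.1, 77.0], 0.79), ([609.1, 136.8, 44.4], 0.3), ([470.9, 115.6, 15.1], 0.2)]
    0.57 [[55.0, 242.0], [582.0, 240.0], [582.0, 278.0], [55.0, 280.0]] [[598.5, -94.6], [610.3, 266.1], [638.6, 270.5], [626.5, -101.0]]
red_jar [([602.9, -24.4, 63.6], 0.91)]
    0.81 [[134.0, 202.0], [213.0, 202.0], [213.0, 242.0], [134.0, 242.0]] [[576.5, -44.6], [578.6, 11.8], [608.5, 8.4], [606.4, -49.7]]
white_jar [([604.3, 189.5, 57.3], 0.67), ([600.2, 89.0, 63.0], 0.32)]
    0.82 [[418.0, 241.0], [420.0, 198.0], [500.0, 201.0], [499.0, 243.0]] [[613.2, 159.0], [581.1, 159.2], [585.4, 216.2], [617.0, 218.5]]
blue_jar [([598.9, 85.6, 63.4], 0.56)]
    0.64 [[283.0, 198.0], [353.0, 198.0], [353.0, 241.0], [283.0, 241.0]] [[577.1, 62.0], [578.9, 111.4], [610.8, 111.1], [609.0, 60.1]]
large_weight [([605.4, 137.1, 44.0], 0.67)]
small_weight [([607.2, 135.1, 42.6], 0.4)]
    0.95 [[228.0, 208.0], [269.0, 206.0], [271.0, 241.0], [229.0, 242.0]] [[587.2, 18.1], [586.8, 49.3], [614.7, 48.9], [614.3, 16.1]]
```

View pics/w1.png

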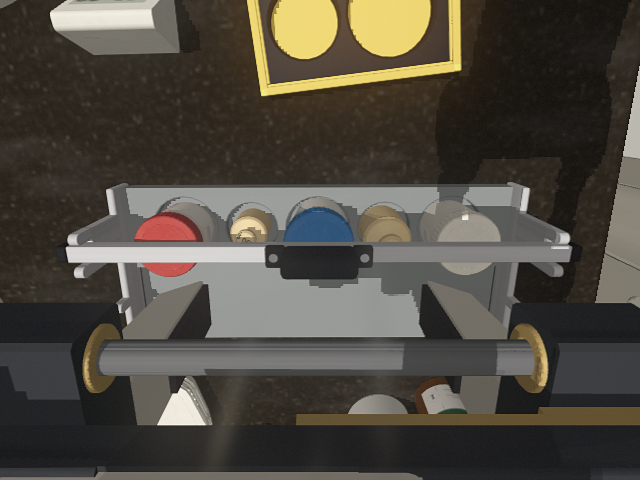

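The wrist view shows the bar level at row 254, cols 62–578, with the grip centred at col 320. The red, small-weight, blue, large-weight and white lids run left to right (-y to +y), and the rack rests are visible behind.

```bash
python3 - <<'E'
from h import *
p=cap('wrist')
for u,v,z in [(62,254,81),(578,252,81),(320,252,81),(283,247,109),(358,247,109),(320,247,109),(168,250,62),(468,248,62),(319,250,64)]: print(u,v,z,px2w(p,u,v,z))
g=cv2.cvtColor(p['img'],cv2.COLOR_RGB2GRAY)
for c in (100,230,400,540): print(c,g[238:270,c].tolist())
print(p['img'][250:290:2,320].tolist())
E
```

```text
62 254 81 [608.1 -91.5  81. ]
578 252 81 [618.9 265.9  81. ]
320 252 81 [612.8  87.5  81. ]
283 247 109 [598.8  64.9 109. ]
358 247 109 [600.4 111.  109. ]
320 247 109 [599.6  87.6 109. ]
168 250 62 [614.1 -25.1  62. ]
468 248 62 [620.2 197.1  62. ]
319 250 64 [617.2  86.9  64. ]
100 [92, 94, 91, 106, 114, 116, 119, 109, 200, 212, 212, 213, 214, 214, 213, 215, 215, 216, 215, 214, 214, 213, 213, 214, 99, 89, 93, 93, 76, 48, 49, 49]
230 [84, 85, 75, 99, 119, 120, 122, 111, 193, 211, 213, 213, 213, 213, 213, 213, 214, 215, 214, 213, 212, 212, 213, 205, 156, 156, 157, 155, 156, 156, 157, 156]
400 [131, 107, 123, 112, 101, 105, 104, 103, 121, 132, 132, 132, 133, 132, 134, 133, 132, 132, 133, 132, 133, 132, 130, 133, 93, 91, 92, 93, 92, 92, 92, 92]
540 [89, 89, 88, 90, 100, 99, 102, 101, 107, 130, 131, 132, 133, 133, 132, 133, 132, 134, 133, 132, 131, 131, 129, 134, 99, 89, 90, 90, 93, 91, 90, 89]
[[32, 33, 33], [35, 35, 36], [34, 34, 34], [34, 34, 33], [37, 37, 39], [36, 37, 38], [40, 41, 42], [38, 40, 41], [39, 39, 40], [38, 37, 39], [38, 38, 39], [39, 39, 39], [38, 37, 39], [35, 35, 36], [33, 33, 34], [92, 94, 92], [91, 93, 91], [90, 92, 90], [86, 87, 86], [153, 155, 153]]
```

Emit:
{"method": "arm_command", "body": {
  "deltas": [
    [0.012,0.01,0.005,0],
    [0,0.03,0,0],
    [0,0.03,0,0],
    [0,0.02,0,0],
    [0,0.008,0,0]
  ]
}}

```text
time: 4.5
tool_pos: [611.5, 88.0, 92.3]
tcp_rot: [-1.571, 0.004, -0.034]
contact_force: [0.4, -0.6, 0.4]
grip_width: 91.8
```

Emit:
{"method": "arm_command", "body": {
  "deltas": [
    [0,0,0,0],
    [0,0,0,0]
  ]
}}

```text
time: 4.7
tool_pos: [613.5, 88.1, 95.8]
tcp_rot: [-1.571, -0.002, -0.034]
contact_force: [-0.1, 0.3, -0.3]
grip_width: 91.9
```

```bash
python3 - <<'E'
from h import *
o=bot.get_obs();print(o['time'],np.round(o['tool_pos'],1),np.round(o['tcp_rot'],3),np.round(o['contact_force'],1))
p=cap('wrist');save(p,'w2')
E
```

```text
4.7 [613.5  88.1  95.8] [-1.571 -0.002 -0.034] [-0.1  0.3 -0.3]
```

View pics/w2.png

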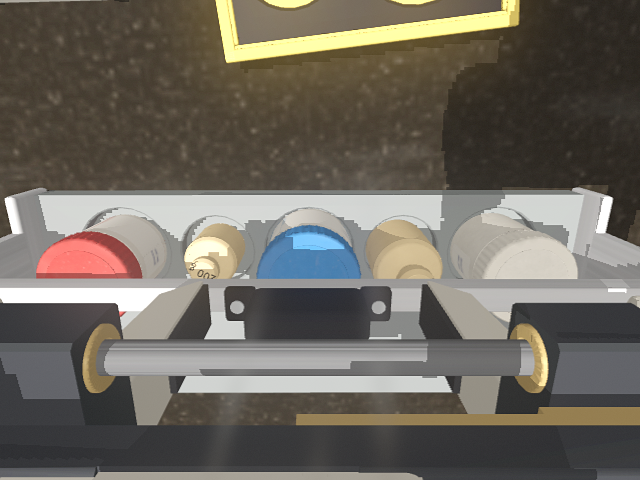

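The grip spans cols 244–370 (centre 307) against finger centre ~315, so it sits about 3 mm to -y. I'll correct, then close.

Emit:
{"method": "arm_command", "body": {
  "deltas": [
    [0,0.001,-0.003,0],
    [0,0,0,0]
  ]
}}

```text
time: 4.95
tool_pos: [613.1, 84.7, 94.6]
tcp_rot: [-1.571, -0.002, -0.035]
contact_force: [0.4, 0.3, -0.2]
grip_width: 91.5
```

Emit:
{"method": "arm_command", "body": {
  "claw": 255,
  "deltas": [
    [0,0,0,0],
    [0,0,0,0],
    [0,0,0,0],
    [0,0,0,0],
    [0,0,0,0]
  ]
}}

```text
time: 5.45
tool_pos: [612.7, 85.1, 93.8]
tcp_rot: [-1.571, -0.0, -0.034]
contact_force: [1.2, 0.0, 1.7]
grip_width: 71.6
```

Emit:
{"method": "arm_command", "body": {
  "deltas": [
    [0,0,0,0],
    [0,0,0,0],
    [0,0,0,0]
  ]
}}

```text
time: 5.75
tool_pos: [612.7, 85.1, 93.8]
tcp_rot: [-1.571, -0.0, -0.034]
contact_force: [-0.6, 0.2, 0.7]
grip_width: 71.2
```

It stopped at 71 mm, on the grip's side ears rather than the 50 mm grip. I'll open a little, raise and regrip.

Emit:
{"method": "arm_command", "body": {
  "claw": 25,
  "deltas": [
    [0,0,0,0],
    [0,0,0,0],
    [0,-0.003,0,0],
    [0,-0.003,0,0],
    [0,0,0,0]
  ]
}}

```text
time: 6.25
tool_pos: [613.0, 85.1, 100.3]
tcp_rot: [-1.571, -0.001, -0.034]
contact_force: [0.5, 0.1, -0.5]
grip_width: 82.8
```

Emit:
{"method": "arm_command", "body": {
  "claw": 255,
  "deltas": [
    [0,0,0,0],
    [0,0,0,0],
    [0,0,0,0],
    [0,0,0,0],
    [0,0,0,0]
  ]
}}

```text
time: 6.75
tool_pos: [612.6, 85.1, 99.7]
tcp_rot: [-1.571, 0.0, -0.034]
contact_force: [0.4, -0.8, 0.0]
grip_width: 50.0
```

Emit:
{"method": "arm_command", "body": {
  "deltas": [
    [0,0,0,0],
    [0,0,0,0],
    [0,0,0,0],
    [0,0,0,0]
  ]
}}

```text
time: 7.15
tool_pos: [612.6, 85.1, 99.7]
tcp_rot: [-1.571, 0.0, -0.034]
contact_force: [-0.5, 0.3, -1.0]
grip_width: 49.6
```

Emit:
{"method": "arm_command", "body": {
  "deltas": [
    [0,-0.003,0,0],
    [0,-0.005,0,0],
    [0,-0.007,0,0],
    [0,-0.008,0,0],
    [0,-0.007,0,0]
  ]
}}

```text
time: 7.65
tool_pos: [612.9, 85.1, 130.8]
tcp_rot: [-1.571, -0.001, -0.034]
contact_force: [-0.4, 0.3, -0.6]
grip_width: 49.8
```

Emit:
{"method": "arm_command", "body": {
  "deltas": [
    [0,-0.004,0,0],
    [0,0,0,0]
  ]
}}

```text
time: 7.85
tool_pos: [613.0, 85.1, 134.7]
tcp_rot: [-1.571, -0.002, -0.034]
contact_force: [-0.5, 0.6, -1.8]
grip_width: 49.6
```

```bash
python3 - <<'E'
from h import *
o=bot.get_obs();print(o['time'],np.round(o['tool_pos'],1),np.round(o['tcp_rot'],3),np.round(o['contact_force'],1),np.round(o['moment'],2))
p=cap('wrist');save(p,'w3')
print(p['c2w'][:3,3])
E
```

```text
7.85 [613.   85.1 134.7] [-1.571 -0.002 -0.034] [-0.5  0.6 -1.8] [ 0.02  0.05 -0.  ]
[532.25864529  88.97055438 284.05645384]
```

View pics/w3.png

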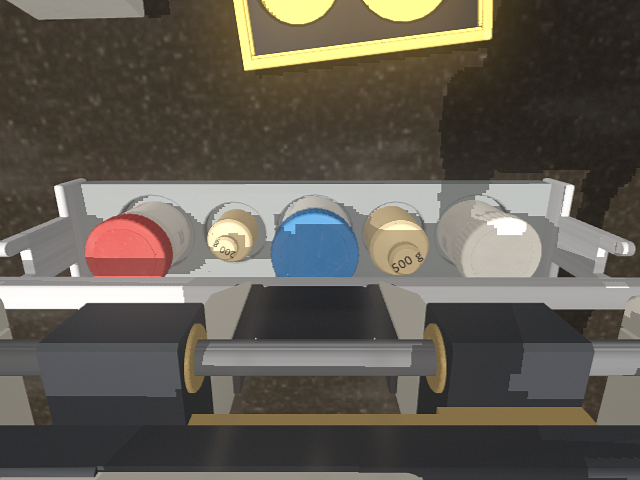

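The bar is clear and level across row ~290. The blue lid is centred around (315,251), the red at (129,252) and the white at (497,250). I'll get the rack line from these.

```bash
python3 - <<'E'
from h import *
p=cap('wrist')
for u,v,z in [(315,251,64),(129,253,62),(497,252,62),(224,244,51),(405,255,65)]: print(px2w(p,u,v,z))
hsv=cv2.cvtColor(p['img'],cv2.COLOR_RGB2HSV)
for n,z,lo,hi in [('red',62,(0,120,60),(8,255,255)),('blue',64,(100,120,40),(125,255,255))]:
    m=cv2.inRange(hsv,lo,hi);m[280:]=0;ys,xs=np.where(m>0);print(n,np.percentile(xs,[.2,99.8]),np.percentile(ys,[.2,99.8]))
    # widest row and fitted circle in world coords of outer contour top half
    c,_=cv2.findContours(m,0,1);c=max(c,key=cv2.contourArea)[:,0];c=c[c[:,1]<274]
    w=np.array([px2w(p,*q,z)[:2] for q in c]);A=np.c_[2*w,np.ones(len(w))];s=np.linalg.lstsq(A,(w**2).sum(1),rcond=None)[0];print(s[:2].round(1),np.sqrt(s[2]+s[:2]@s[:2]).round(1))
E
```

```text
[609.6  86.1  64. ]
[607.7 -23.3  62. ]
[614.6 192.8  62. ]
[607.7  30.4  51. ]
[613.5 138.2  65. ]
red [ 85. 171.] [215. 276.]
[609.7 -23.6] 25.3
blue [272. 357.] [210. 276.]
[610.4  86. ] 25.1
```

Emit:
{"method": "arm_command", "body": {
  "deltas": [
    [0.015,0,0,0],
    [0.022,0,0,0],
    [0.022,0,0,0],
    [0.018,0,0,0],
    [0.007,0,0,0]
  ]
}}

```text
time: 8.45
tool_pos: [697.5, 82.0, 132.8]
tcp_rot: [-1.571, 0.0, -0.034]
contact_force: [-0.4, 0.1, -2.3]
grip_width: 49.9
```

Emit:
{"method": "arm_command", "body": {
  "deltas": [
    [0,0.008,0,0],
    [0,0.016,0,0],
    [0,0.018,0,0],
    [0,0.015,0,0],
    [0,0.008,0,0]
  ]
}}

```text
time: 8.95
tool_pos: [695.0, 82.3, 66.5]
tcp_rot: [-1.571, 0.004, -0.034]
contact_force: [-1.1, -0.5, -1.4]
grip_width: 49.9
```

Emit:
{"method": "arm_command", "body": {
  "deltas": [
    [0,0.004,0,0],
    [0,0,0,0]
  ]
}}

```text
time: 9.15
tool_pos: [696.4, 82.2, 64.4]
tcp_rot: [-1.571, 0.001, -0.034]
contact_force: [0.4, -0.5, -1.2]
grip_width: 49.9
```

```bash
python3 - <<'E'
from h import *
o=bot.get_obs();print(o['time'],np.round(o['tool_pos'],1),np.round(o['tcp_rot'],3),np.round(o['contact_force'],1),np.round(o['moment'],2))
p=cap('wrist');save(p,'w4')
E
```

```text
9.15 [696.4  82.2  64.4] [-1.571e+00  1.000e-03 -3.400e-02] [ 0.4 -0.5 -1.2] [0.04 0.01 0.02]
```

View pics/w4.png

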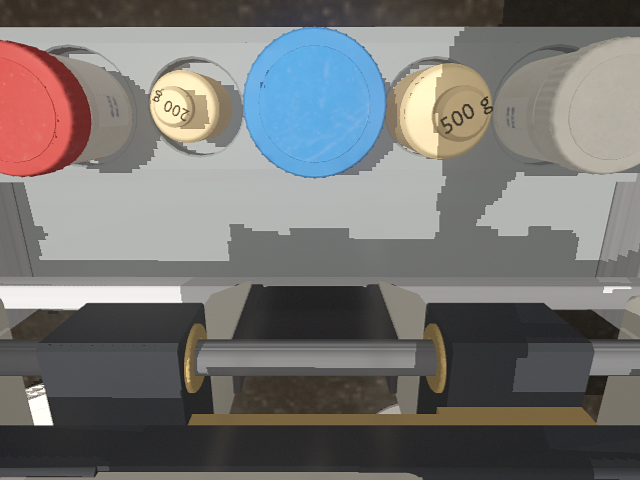

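The bar is about 4 mm above the rests, and the rack row is in clear view: blue lid (315,103), 200 g knob (177,105), 500 g knob (466,117). I'll lower it.

Emit:
{"method": "arm_command", "body": {
  "deltas": [
    [0,0.002,0,0],
    [0,0.002,0,0],
    [0,0.001,0,0],
    [0,0,0,0]
  ]
}}

```text
time: 9.6
tool_pos: [696.9, 82.2, 60.6]
tcp_rot: [-1.571, -0.001, -0.034]
contact_force: [-2.1, 0.2, 3.2]
grip_width: 49.5
```

```bash
python3 - <<'E'
from h import *
o=bot.get_obs();print(o['time'],np.round(o['tool_pos'],1),np.round(o['contact_force'],1),np.round(o['moment'],2))
p=cap('wrist')
for u,v,z in [(315,103,64),(177,105,51),(466,117,65)]: print(px2w(p,u,v,z))
for n in ['red_jar','white_jar','blue_jar','large_weight','small_weight']: print(n,find(p,n))
E
```

```text
9.6 [696.9  82.2  60.6] [-2.1  0.2  3.2] [-0.02  0.27  0.  ]
[613.5  86.1  64. ]
[612.1  33.9  51. ]
[619.9 138.4  65. ]
red_jar [([614.5, -12.7, 61.1], 0.58), ([693.0, 81.7, 41.4], 0.31)]
white_jar [([614.3, 183.3, 59.1], 0.9)]
blue_jar [([612.3, 87.0, 64.5], 0.62)]
large_weight [([618.8, 131.9, 46.6], 0.69), ([615.9, 182.5, 60.6], 0.61)]
small_weight [([609.6, 32.6, 33.5], 0.62)]
```

Emit:
{"method": "arm_command", "body": {
  "claw": 15,
  "deltas": [
    [0,0,0,0],
    [0,0,0,0],
    [0,0,0,0],
    [0,0,0,0]
  ]
}}

```text
time: 10.3
tool_pos: [696.5, 82.2, 59.4]
tcp_rot: [-1.571, 0.0, -0.034]
contact_force: [-0.5, 0.1, 0.5]
grip_width: 76.6
```

Emit:
{"method": "arm_command", "body": {
  "deltas": [
    [0,-0.01,0,0],
    [0,-0.03,0,0],
    [0,-0.035,0,0],
    [0,-0.02,0,0],
    [0,0,0,0]
  ]
}}

```text
time: 10.8
tool_pos: [698.6, 82.3, 159.8]
tcp_rot: [-1.57, -0.008, -0.034]
contact_force: [0.8, 0.1, -0.0]
grip_width: 86.1
```

```bash
python3 - <<'E'
from h import *
o=bot.get_obs();print(o['time'],np.round(o['tool_pos'],1),np.round(o['contact_force'],1),o['grip_width'])
p=cap('wrist');save(p,'w5')
print(find(p,'locking_bar'))
t=cap('top');save(t,'t5');print(find(t,'locking_bar'))
plan([614.5,142,150],-1.8,step=45)
E
```

```text
10.8 [698.6  82.3 159.8] [ 0.8  0.1 -0. ] 86.12140375467278
[([698.0, 83.0, 38.5], 0.75), ([611.9, 32.3, 36.9], 0.7)]
[([697.2, 51.0, 43.2], 0.78)]
yaw0 88.04 n 11
[[-0.0076, 0.0003, 0.0052, np.float64(8.17)], [-0.0082, 0.0003, 0.0041, np.float64(8.17)], [-0.0087, 0.0003, 0.0028, np.float64(8.17)], [-0.009, 0.0003, 0.0016, np.float64(8.17)], [-0.0092, 0.0003, 0.0003, np.float64(8.17)]]
[[-0.0091, 0.0003, -0.001, np.float64(8.17)], [-0.0089, 0.0003, -0.0023, np.float64(8.17)], [-0.0085, 0.0003, -0.0036, np.float64(8.17)], [-0.0079, 0.0003, -0.0047, np.float64(8.17)], [-0.0071, 0.0003, -0.0058, np.float64(8.17)]]
[[-0.0062, 0.0003, -0.0067, np.float64(8.17)]]
```

View pics/w5.png

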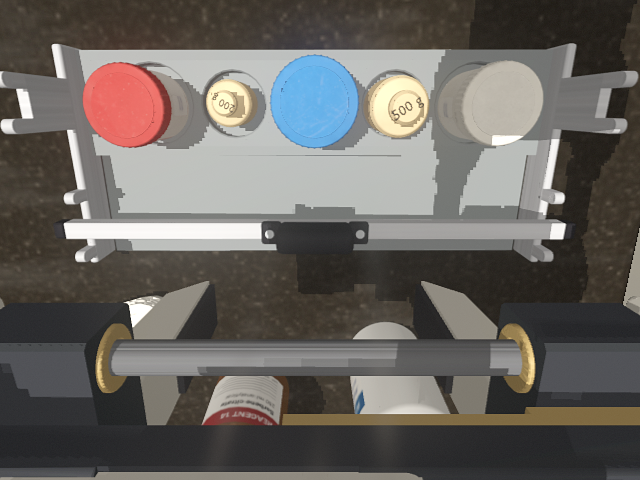

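The bar lies at row 230 inside both wide rests (posts at rows 197 and 255 either side). I'll measure the row from this pose and head to the large weight.

```bash
python3 - <<'E'
from h import *
p=cap('wrist')
for u,v,z in [(127,104,62),(226,104,51),(314,101,64),(404,107,65),(501,102,62)]: print(px2w(p,u,v,z))
E
```

```text
[607.  -21.5  62. ]
[608.6  32.8  51. ]
[609.1  85.5  64. ]
[614.2 136.3  65. ]
[613.4 192.2  62. ]
```

Emit:
{"method": "arm_command", "body": {
  "claw": 0,
  "deltas": [
    [-0.008,0,0.005,8.2],
    [-0.008,0,0.004,8.2],
    [-0.009,0,0.003,8.2],
    [-0.009,0,0.002,8.2],
    [-0.009,0,0,8.2]
  ]
}}

```text
time: 11.55
tool_pos: [658.6, 109.7, 153.2]
tcp_rot: [-1.573, 0.002, -0.756]
contact_force: [-0.0, 0.4, 0.9]
grip_width: 91.4
```

Emit:
{"method": "arm_command", "body": {
  "deltas": [
    [-0.009,0,-0.001,8.2],
    [-0.009,0,-0.002,8.2],
    [-0.009,0,-0.004,8.2],
    [-0.008,0,-0.005,8.2],
    [-0.007,0,-0.006,8.2]
  ]
}}

```text
time: 12.05
tool_pos: [620.8, 137.3, 153.3]
tcp_rot: [-1.573, 0.0, -1.471]
contact_force: [1.1, -0.9, -0.4]
grip_width: 91.6
```

Emit:
{"method": "arm_command", "body": {
  "deltas": [
    [-0.006,0,-0.007,8.2],
    [0,0,0,0],
    [0,0,0,0]
  ]
}}

```text
time: 12.35
tool_pos: [614.0, 142.2, 154.0]
tcp_rot: [-1.572, -0.0, -1.604]
contact_force: [0.4, -0.2, -0.1]
grip_width: 91.8
```

```bash
python3 - <<'E'
from h import *
o=bot.get_obs();print(o['time'],np.round(o['tool_pos'],1),np.round(o['tcp_rot'],3),np.round(o['contact_force'],1),o['grip_width'])
p=cap('wrist');save(p,'w6')
for n in ['large_weight','blue_jar','white_jar','small_weight','red_jar']: print(n,find(p,n)[:2])
E
```

```text
12.35 [614.  142.2 154. ] [-1.572 -0.    -1.604] [ 0.4 -0.2 -0.1] 91.8170872641271
large_weight [([616.0, 144.7, 45.2], 0.87)]
blue_jar [([618.5, 96.8, 64.2], 0.73)]
white_jar [([616.1, 196.4, 59.7], 0.66)]
small_weight [([612.2, 26.6, 51.7], 0.66)]
red_jar [([611.8, -9.4, 25.1], 0.82)]
```

View pics/w6.png

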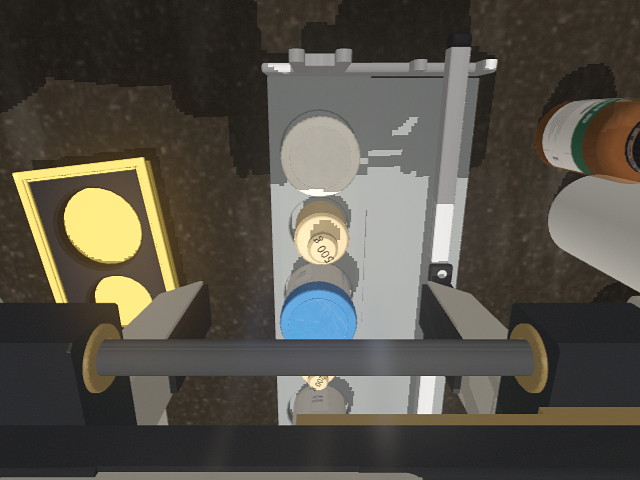

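The large weight is at (321,242), slightly right of finger centre, about +2 mm in x. Everything else is clear, so I'm going down on it.

Emit:
{"method": "arm_command", "body": {
  "deltas": [
    [0,0.02,0.001,0],
    [0,0.035,0.001,0],
    [0,0.035,0,0],
    [0,0.025,0,0],
    [0,0.01,0,0]
  ]
}}

```text
time: 13.15
tool_pos: [614.6, 141.9, 26.9]
tcp_rot: [-1.575, -0.001, -1.608]
contact_force: [-0.0, 0.5, -0.1]
grip_width: 92.1
```

Emit:
{"method": "arm_command", "body": {
  "deltas": [
    [0,0,0,0],
    [0,0.002,0,0]
  ]
}}

```text
time: 13.35
tool_pos: [617.3, 142.4, 29.2]
tcp_rot: [-1.568, 0.0, -1.608]
contact_force: [1.3, 0.5, -0.6]
grip_width: 91.7
```

Emit:
{"method": "arm_command", "body": {
  "claw": 255,
  "deltas": [
    [0,0,0,0],
    [0,0,0,0],
    [0,0,0,0],
    [0,0,0,0],
    [0,0,0,0]
  ]
}}

```text
time: 13.85
tool_pos: [616.3, 142.3, 28.0]
tcp_rot: [-1.57, 0.0, -1.609]
contact_force: [0.0, 0.5, 0.7]
grip_width: 56.4
```

Emit:
{"method": "arm_command", "body": {
  "deltas": [
    [0,0,0,0],
    [0,0,0,0],
    [0,0,0,0],
    [0,0,0,0],
    [0,0,0,0]
  ]
}}

```text
time: 14.35
tool_pos: [616.9, 142.2, 28.1]
tcp_rot: [-1.569, 0.0, -1.609]
contact_force: [3.6, 0.2, 1.1]
grip_width: 36.8
```

```bash
python3 - <<'E'
from h import *
o=bot.get_obs();print(o['time'],np.round(o['tool_pos'],1),np.round(o['tcp_rot'],3),np.round(o['contact_force'],1),o['grip_width'])
E
```

```text
14.35 [616.9 142.2  28.1] [-1.569  0.    -1.609] [3.6 0.2 1.1] 36.83127021537379
```

Emit:
{"method": "arm_command", "body": {
  "deltas": [
    [0,-0.005,0,0],
    [0,-0.01,0,0],
    [0,-0.02,0,0],
    [0,-0.03,0,0],
    [0,-0.02,0,0]
  ]
}}

```text
time: 14.85
tool_pos: [615.8, 142.4, 114.5]
tcp_rot: [-1.571, 0.0, -1.608]
contact_force: [0.7, 0.1, -4.4]
grip_width: 37.0
```

Emit:
{"method": "arm_command", "body": {
  "deltas": [
    [0,0,0,0],
    [0,0,0,0]
  ]
}}

```text
time: 15.05
tool_pos: [615.4, 142.3, 112.2]
tcp_rot: [-1.572, -0.0, -1.608]
contact_force: [-0.7, 0.2, -5.7]
grip_width: 36.7
```

```bash
python3 - <<'E'
from h import *
o=bot.get_obs();print(o['time'],np.round(o['tool_pos'],1),np.round(o['tcp_rot'],3),np.round(o['contact_force'],1),np.round(o['moment'],2),o['grip_width'])
p=cap('wrist');save(p,'w7')
for n in ['large_weight','yellow_tray']: print(n,find(p,n)[:2])
hsv=cv2.cvtColor(p['img'],cv2.COLOR_RGB2HSV);m=cv2.inRange(hsv,(22,110,60),(34,255,255))
k,l,s,c=cv2.connectedComponentsWithStats(m)
for i in range(1,k):
    if s[i,4]>800: print(s[i].tolist(),c[i].round(1),px2w(p,*c[i],6))
E
```

```text
15.05 [615.4 142.3 112.2] [-1.572 -0.    -1.608] [-0.7  0.2 -5.7] [-0.13  0.13  0.01] 36.658687210177874
large_weight [([614.5, 149.6, 130.3], 0.64)]
yellow_tray [([445.0, 138.7, 17.7], 0.72)]
[0, 165, 157, 138, 4129] [102.3 215. ] [475.4 163.6   6. ]
[24, 201, 90, 86, 5865] [ 68.3 243.5] [448.6 144.8   6. ]
[0, 247, 35, 93, 1141] [ 13.5 301.5] [400.4 103.5   6. ]
[63, 300, 46, 40, 1114] [ 80.9 316.6] [445.5  89.8   6. ]
```

View pics/w7.png

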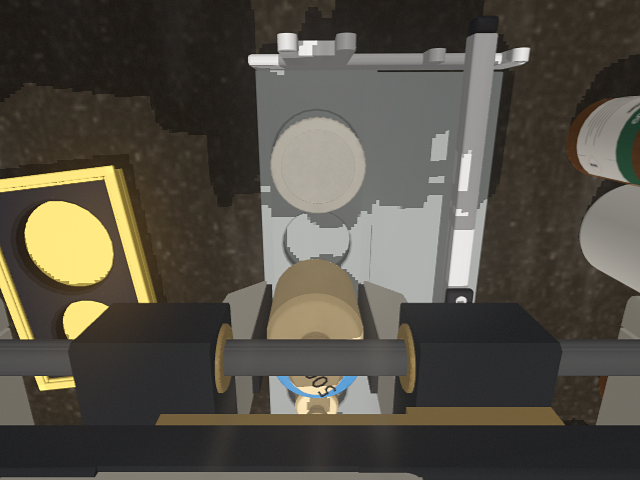

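The 500 g weight is held upright and the yellow tray is to the left, its large recess centre at (68,243). Next I move above the yellow small recess.

```bash
python3 - <<'E'
from h import *
plan([457,80,105],4.7,step=36)
E
```

```text
yaw0 -2.16 n 5
[[0.0136, 0.0012, -0.0311, np.float64(-1.37)], [0.0129, 0.0012, -0.0314, np.float64(-1.37)], [0.0121, 0.0012, -0.0317, np.float64(-1.37)], [0.0113, 0.0012, -0.032, np.float64(-1.37)], [0.0106, 0.0012, -0.0323, np.float64(-1.37)]]
```

Emit:
{"method": "arm_command", "body": {
  "deltas": [
    [0.01,0.001,-0.023,-1.4],
    [0.013,0.001,-0.036,-1.4],
    [0.014,0.001,-0.038,-1.4],
    [0.014,0.001,-0.038,-1.4],
    [0.01,0.001,-0.024,-1.3]
  ]
}}

```text
time: 15.7
tool_pos: [454.1, 78.9, 106.5]
tcp_rot: [-1.575, 0.0, -1.487]
contact_force: [0.3, -0.2, -5.2]
grip_width: 36.9
```

Emit:
{"method": "arm_command", "body": {
  "deltas": [
    [0,0,0,0],
    [0,0,0,0]
  ]
}}

```text
time: 15.9
tool_pos: [458.0, 79.3, 107.5]
tcp_rot: [-1.571, 0.0, -1.489]
contact_force: [0.5, -0.1, -5.3]
grip_width: 36.9
```

```bash
python3 - <<'E'
from h import *
o=bot.get_obs();print(o['time'],np.round(o['tool_pos'],1),np.round(o['tcp_rot'],3),np.round(o['contact_force'],1),np.round(o['moment'],2),o['grip_width'])
p=cap('wrist');save(p,'w8')
hsv=cv2.cvtColor(p['img'],cv2.COLOR_RGB2HSV);m=cv2.inRange(hsv,(22,110,60),(34,255,255))
k,l,s,c=cv2.connectedComponentsWithStats(m)
for i in range(1,k):
    if s[i,4]>800: print(s[i].tolist(),c[i].round(1),px2w(p,*c[i],6))
K=p['camera_matrix'];C=np.linalg.inv(p['c2w'])
for w in [(457,80,16),(451.4,144,6),(453.5,117,16)]:
    q=K@(C@np.r_[w,1])[:3];print(w,(q/q[2]).round())
E
```

```text
15.9 [458.   79.3 107.5] [-1.571  0.    -1.489] [ 0.5 -0.1 -5.3] [-0.04  0.02 -0.04] 36.87943764910745
[224, 48, 176, 240, 7975] [313.  113.8] [450.1 158.8   6. ]
[261, 85, 103, 104, 8429] [312.1 136.6] [450.6 145.5   6. ]
[277, 203, 77, 62, 1403] [321.8 220. ] [461.1  93.5   6. ]
(457, 80, 16) [314. 244.   1.]
(451.4, 144, 6) [313. 139.   1.]
(453.5, 117, 16) [313. 186.   1.]
```

View pics/w8.png

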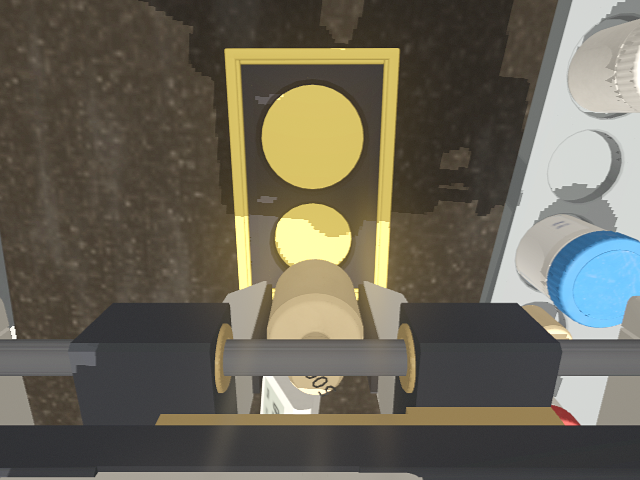

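The weight hangs centred (col 314) just behind the small recess in perspective. The recess is centred about (314,241), which agrees with the TCP. Lowering.

Emit:
{"method": "arm_command", "body": {
  "deltas": [
    [-0.001,0.015,0,0],
    [0,0.022,0,0],
    [0,0.02,0,0],
    [0,0.013,0,0],
    [0,0.005,0,0]
  ]
}}

```text
time: 16.45
tool_pos: [458.1, 80.8, 31.2]
tcp_rot: [-1.573, 0.0, -1.488]
contact_force: [-0.4, -0.3, -5.5]
grip_width: 37.4
```

Emit:
{"method": "arm_command", "body": {
  "deltas": [
    [0,0,0,0],
    [0,0,0,0]
  ]
}}

```text
time: 16.65
tool_pos: [458.7, 80.6, 33.1]
tcp_rot: [-1.57, 0.0, -1.488]
contact_force: [-0.0, -0.2, -5.0]
grip_width: 37.2
```

Emit:
{"method": "arm_command", "body": {
  "deltas": [
    [0,0.001,0,0],
    [0,0.001,0,0],
    [0,0,0,0]
  ]
}}

```text
time: 16.95
tool_pos: [458.0, 80.4, 31.0]
tcp_rot: [-1.57, 0.0, -1.488]
contact_force: [0.2, 0.3, -5.7]
grip_width: 37.0
```

Emit:
{"method": "arm_command", "body": {
  "deltas": [
    [0,0.001,0,0],
    [0,0.001,0,0],
    [0,0,0,0]
  ]
}}

```text
time: 17.25
tool_pos: [458.0, 80.4, 29.0]
tcp_rot: [-1.57, 0.0, -1.488]
contact_force: [-0.3, 0.6, -0.8]
grip_width: 36.8
```

Emit:
{"method": "arm_command", "body": {
  "claw": 130,
  "deltas": [
    [0,0,0,0],
    [0,0,0,0],
    [0,0,0,0],
    [0,0,0,0]
  ]
}}

```text
time: 17.65
tool_pos: [458.0, 80.4, 28.8]
tcp_rot: [-1.57, 0.0, -1.488]
contact_force: [0.5, -0.3, -0.2]
grip_width: 45.3
```

Emit:
{"method": "arm_command", "body": {
  "deltas": [
    [0,-0.005,0,0],
    [0,-0.02,0,0],
    [0,-0.035,0,0],
    [0,-0.04,0,0],
    [0,-0.02,0,0]
  ]
}}

```text
time: 18.15
tool_pos: [459.0, 80.5, 152.0]
tcp_rot: [-1.566, -0.0, -1.488]
contact_force: [-0.0, -0.8, -0.8]
grip_width: 44.9
```

Emit:
{"method": "arm_command", "body": {
  "claw": 0,
  "deltas": [
    [0,0,0,0]
  ]
}}

```text
time: 18.25
tool_pos: [459.7, 80.5, 152.0]
tcp_rot: [-1.564, -0.0, -1.488]
contact_force: [-0.2, 1.1, -0.3]
grip_width: 49.4
```

```bash
python3 - <<'E'
from h import *
o=bot.get_obs();print(o['time'],np.round(o['tool_pos'],1),np.round(o['contact_force'],1),o['grip_width'])
p=cap('wrist');save(p,'w9')
print(find(p,'large_weight'))
print(px2w(p,314,239,64))
plan([615.5,197,150],-1.8,step=42)
E
```

```text
18.25 [459.7  80.5 152. ] [-0.2  1.1 -0.3] 49.368589068547394
[([458.3, 83.5, 46.5], 0.78)]
[459.   85.7  64. ]
yaw0 4.74 n 5
[[-0.0206, -0.0002, 0.0334, np.float64(1.31)], [-0.0214, -0.0002, 0.0329, np.float64(1.31)], [-0.0221, -0.0002, 0.0324, np.float64(1.31)], [-0.0229, -0.0002, 0.0319, np.float64(1.31)], [-0.0236, -0.0002, 0.0314, np.float64(1.31)]]
```

View pics/w9.png

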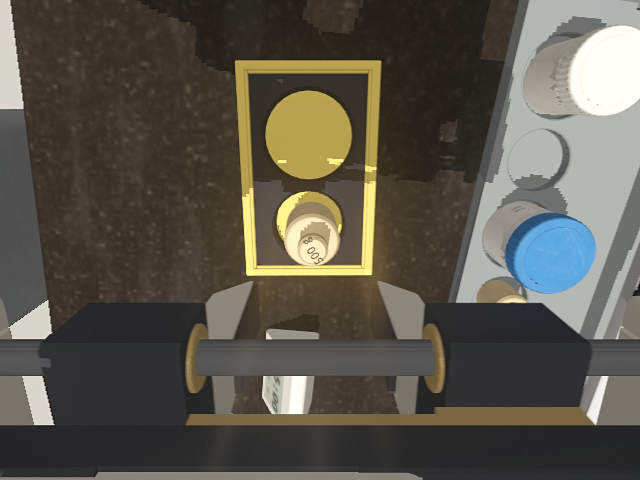

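The 500 g weight stands in the yellow small recess at (312,238). Next is the red jar.

```bash
python3 - <<'E'
from h import *
plan([610,-25,140],-1.8,step=42)
E
```

```text
yaw0 4.74 n 5
[[0.0235, 0.0018, 0.0286, np.float64(1.31)], [0.0229, 0.0018, 0.0291, np.float64(1.31)], [0.0222, 0.0018, 0.0297, np.float64(1.31)], [0.0215, 0.0018, 0.0302, np.float64(1.31)], [0.0208, 0.0018, 0.0306, np.float64(1.31)]]
```

Emit:
{"method": "arm_command", "body": {
  "deltas": [
    [0.018,0.001,0.022,1.3],
    [0.024,0.002,0.033,1.3],
    [0.025,0.002,0.034,1.3],
    [0.024,0.002,0.034,1.3],
    [0.02,0.002,0.026,1.3]
  ]
}}

```text
time: 18.85
tool_pos: [611.6, -26.4, 137.4]
tcp_rot: [-1.574, 0.0, -1.603]
contact_force: [0.3, 0.4, -0.2]
grip_width: 91.0
```

Emit:
{"method": "arm_command", "body": {
  "deltas": [
    [0,0,0,0],
    [0,0,0,0]
  ]
}}

```text
time: 19.05
tool_pos: [609.7, -25.3, 137.4]
tcp_rot: [-1.575, 0.001, -1.602]
contact_force: [-0.2, -0.4, 0.9]
grip_width: 91.4
```

```bash
cat >> h.py <<'E'
def blob(p,lo,hi,z,amin=800):
    hsv=cv2.cvtColor(p['img'],cv2.COLOR_RGB2HSV);m=cv2.inRange(hsv,lo,hi)
    k,l,s,c=cv2.connectedComponentsWithStats(m)
    for i in range(1,k):
        if s[i,4]>amin: print('blob',s[i].tolist(),c[i].round(0),px2w(p,*c[i],z),'box mid',px2w(p,s[i,0]+s[i,2]/2,s[i,1]+s[i,3]/2,z))
def st():
    o=bot.get_obs();print(round(o['time'],2),np.round(o['tool_pos'],1),np.round(o['tcp_rot'],3),np.round(o['contact_force'],1),np.round(o['moment'],2),round(o['grip_width'],1))
E
python3 - <<'E'
from h import *
st();p=cap('wrist')
print(find(p,'red_jar'));blob(p,(0,120,60),(8,255,255),62);blob(p,(100,120,40),(125,255,255),64)
E
```

```text
19.05 [609.7 -25.3 137.4] [-1.575e+00  1.000e-03 -1.602e+00] [-0.2 -0.4  0.9] [-0.09  0.04  0.01] 91.4
[([615.8, 85.5, 60.8], 0.64), ([614.5, -23.4, 64.0], 0.6)]
blob [280, 213, 80, 79, 4934] [319. 252.] [611.7 -24.4  62. ] box mid [612.  -24.5  62. ]
blob [267, 0, 101, 105, 8462] [317.  50.] [613.8  85.8  64. ] box mid [613.8  84.6  64. ]
```

Emit:
{"method": "arm_command", "body": {
  "deltas": [
    [-0.001,0.018,0.002,0],
    [0,0.028,0,0],
    [0,0.026,0,0],
    [0,0.015,0,0],
    [0,0.005,0,0]
  ]
}}

```text
time: 19.65
tool_pos: [610.8, -23.0, 46.0]
tcp_rot: [-1.575, 0.001, -1.6]
contact_force: [0.2, -0.3, 0.7]
grip_width: 91.9
```

Emit:
{"method": "arm_command", "body": {
  "claw": 255,
  "deltas": [
    [0,0,0,0],
    [0,0,0,0],
    [0,0,0,0],
    [0,0,0,0],
    [0,0,0,0]
  ]
}}

```text
time: 20.15
tool_pos: [613.1, -24.2, 48.3]
tcp_rot: [-1.57, -0.0, -1.602]
contact_force: [0.8, 0.0, -0.2]
grip_width: 56.3
```

Emit:
{"method": "arm_command", "body": {
  "deltas": [
    [0,0,0,0],
    [0,0,0,0],
    [0,0,0,0]
  ]
}}

```text
time: 20.45
tool_pos: [612.9, -24.2, 48.0]
tcp_rot: [-1.57, -0.0, -1.602]
contact_force: [-1.6, 0.2, 3.1]
grip_width: 48.2
```

Emit:
{"method": "arm_command", "body": {
  "deltas": [
    [0,-0.005,0,0],
    [0,-0.01,0,0],
    [0,-0.025,0,0],
    [0,-0.03,0,0],
    [0,-0.02,0,0]
  ]
}}

```text
time: 20.95
tool_pos: [613.5, -24.2, 140.5]
tcp_rot: [-1.568, -0.0, -1.602]
contact_force: [0.5, -1.1, -1.5]
grip_width: 48.5
```

```bash
python3 - <<'E'
from h import *
st();p=cap('wrist')
print(find(p,'red_jar'));plan([451,144.5,136],4.7,step=42)
E
```

```text
20.95 [613.5 -24.2 140.5] [-1.568 -0.    -1.602] [ 0.5 -1.1 -1.5] [-0.06  0.06 -0.  ] 48.5
[([616.0, -15.9, 153.6], 0.9)]
yaw0 -1.76 n 6
[[-0.0273, 0.0009, -0.0281, np.float64(-1.08)], [-0.0278, 0.0009, -0.0276, np.float64(-1.08)], [-0.0283, 0.0009, -0.0271, np.float64(-1.08)], [-0.0288, 0.0009, -0.0266, np.float64(-1.08)], [-0.0293, 0.0009, -0.026, np.float64(-1.08)]]
[[-0.0298, 0.0009, -0.0255, np.float64(-1.08)]]
```

Emit:
{"method": "arm_command", "body": {
  "deltas": [
    [-0.019,0.001,-0.02,-1.1],
    [-0.031,0.001,-0.031,-1.1],
    [-0.034,0.001,-0.032,-1.1],
    [-0.034,0.001,-0.031,-1.1],
    [-0.031,0,-0.028,-1.1]
  ]
}}

```text
time: 21.55
tool_pos: [466.8, 124.5, 132.8]
tcp_rot: [-1.573, 0.0, -1.505]
contact_force: [-0.1, 0.8, -0.5]
grip_width: 48.2
```

Emit:
{"method": "arm_command", "body": {
  "deltas": [
    [-0.022,0,-0.019,-1.1],
    [0,0,0,0],
    [0,0,0,0]
  ]
}}

```text
time: 21.85
tool_pos: [448.6, 144.3, 133.5]
tcp_rot: [-1.571, -0.0, -1.485]
contact_force: [-0.3, -0.0, -0.6]
grip_width: 48.0
```

```bash
python3 - <<'E'
from h import *
st();p=cap('wrist');save(p,'w10')
print(find(p,'red_jar'),find(p,'yellow_tray'));blob(p,(22,110,60),(34,255,255),6)
E
```

```text
21.85 [448.6 144.3 133.5] [-1.571 -0.    -1.485] [-0.3 -0.  -0.6] [-0.05  0.03 -0.04] 48.0
[([447.5, 151.6, 147.8], 0.72)] [([450.6, 159.6, 13.8], 0.66)]
blob [246, 163, 147, 141, 4630] [318. 205.] [448.8 162.    6. ] box mid [451.9 141.4   6. ]
blob [275, 189, 87, 68, 4056] [319. 220.] [450.9 151.2   6. ] box mid [450.5 149.2   6. ]
```

Emit:
{"method": "arm_command", "body": {
  "deltas": [
    [0,0.015,0.002,0],
    [0,0.024,0,0],
    [0,0.022,0,0],
    [0,0.014,0,0],
    [0,0.006,0,0]
  ]
}}

```text
time: 22.5
tool_pos: [450.7, 143.3, 51.2]
tcp_rot: [-1.573, -0.0, -1.488]
contact_force: [0.1, 0.2, 0.1]
grip_width: 48.2
```

Emit:
{"method": "arm_command", "body": {
  "deltas": [
    [0,0,0,0],
    [0,0,0,0]
  ]
}}

```text
time: 22.7
tool_pos: [451.4, 144.0, 53.1]
tcp_rot: [-1.57, 0.0, -1.487]
contact_force: [-1.1, 0.1, 0.1]
grip_width: 48.3
```

Emit:
{"method": "arm_command", "body": {
  "deltas": [
    [0,0.001,0,0],
    [0,0.001,0,0],
    [0,0.001,0,0],
    [0,0,0,0]
  ]
}}

```text
time: 23.1
tool_pos: [450.8, 144.3, 49.8]
tcp_rot: [-1.57, 0.0, -1.486]
contact_force: [0.3, 0.1, -0.6]
grip_width: 48.4
```

Emit:
{"method": "arm_command", "body": {
  "claw": 60,
  "deltas": [
    [0,0,0,0],
    [0,0,0,0],
    [0,0,0,0],
    [0,0,0,0]
  ]
}}

```text
time: 23.5
tool_pos: [450.8, 144.3, 49.8]
tcp_rot: [-1.571, 0.0, -1.486]
contact_force: [0.3, -0.3, -0.3]
grip_width: 69.6
```

Emit:
{"method": "arm_command", "body": {
  "deltas": [
    [0,-0.005,0,0],
    [0,-0.02,0,0],
    [0,-0.035,0,0],
    [0,-0.03,0,0],
    [0,-0.01,0,0]
  ]
}}

```text
time: 24.0
tool_pos: [452.2, 144.6, 152.9]
tcp_rot: [-1.565, 0.0, -1.486]
contact_force: [0.3, -0.7, 0.1]
grip_width: 70.3
```

```bash
python3 - <<'E'
from h import *
st();p=cap('wrist');save(p,'w11')
print(find(p,'red_jar'),find(p,'large_weight'));blob(p,(0,120,60),(8,255,255),63)
plan([614,196,150],-1.8,step=42)
E
```

```text
24.0 [452.2 144.6 152.9] [-1.565  0.    -1.486] [ 0.3 -0.7  0.1] [-0.08  0.06  0.  ] 70.3
[([453.9, 87.3, 45.9], 0.67), ([449.9, 145.1, 65.7], 0.62)] [([456.2, 84.0, 47.1], 0.7)]
blob [273, 210, 77, 75, 4477] [311. 247.] [450.1 143.6  63. ] box mid [450.3 143.4  63. ]
yaw0 4.84 n 5
[[-0.0076, -0.0, 0.0334, np.float64(1.33)], [-0.0083, -0.0, 0.0332, np.float64(1.33)], [-0.0091, -0.0, 0.033, np.float64(1.33)], [-0.0099, -0.0, 0.0328, np.float64(1.33)], [-0.0106, -0.0, 0.0326, np.float64(1.33)]]
```

View pics/w11.png

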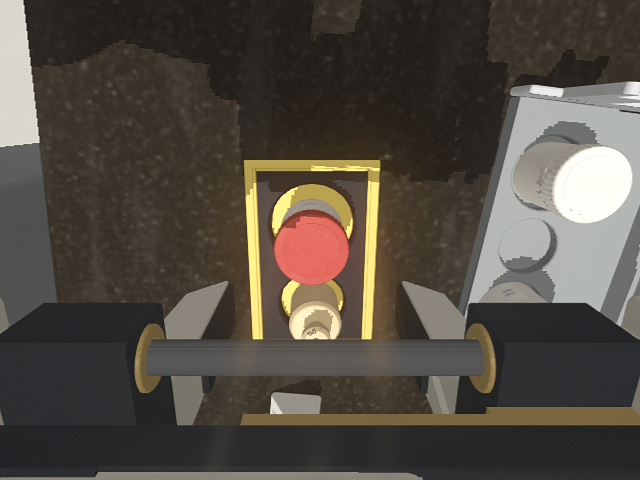

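The red jar (311,247) and the 500 g weight stand in the yellow tray. Now the white jar at about (615.5,196).

Emit:
{"method": "arm_command", "body": {
  "claw": 0,
  "deltas": [
    [-0.006,0,0.025,1.3],
    [-0.009,0.002,0.036,1.3],
    [-0.01,0.003,0.037,1.3],
    [-0.011,0.003,0.037,1.3],
    [-0.009,0.002,0.03,1.3]
  ]
}}

```text
time: 24.65
tool_pos: [614.7, 195.8, 136.9]
tcp_rot: [-1.574, -0.001, -1.601]
contact_force: [-0.1, 0.1, 0.2]
grip_width: 91.5
```

Emit:
{"method": "arm_command", "body": {
  "deltas": [
    [0,0,0,0],
    [0,0,0,0]
  ]
}}

```text
time: 24.85
tool_pos: [612.8, 195.2, 137.0]
tcp_rot: [-1.575, -0.001, -1.599]
contact_force: [0.2, -0.6, 0.3]
grip_width: 91.9
```

```bash
python3 - <<'E'
from h import *
st();p=cap('wrist');save(p,'w12')
print(find(p,'white_jar'))
for d in vision.regions_of(p,'white_jar')[:2]:
    ys,xs=np.where(d['mask']);print(round(d['confidence'],2),xs.min(),xs.max(),ys.min(),ys.max(),px2w(p,(xs.min()+xs.max())/2,(ys.max()-(xs.max()-xs.min())/2),62))
E
```

```text
24.85 [612.8 195.2 137. ] [-1.575e+00 -1.000e-03 -1.599e+00] [ 0.2 -0.6  0.3] [-0.09  0.06  0.01] 91.9
[([615.2, 197.3, 58.2], 0.97)]
0.58 286 365 195 286 [618.5 199.6  62. ]
```

Emit:
{"method": "arm_command", "body": {
  "deltas": [
    [-0.002,0.018,0.002,0],
    [0,0.027,0,0],
    [0,0.025,0,0],
    [0,0.015,0,0],
    [0,0.005,0,0]
  ]
}}

```text
time: 25.5
tool_pos: [614.8, 197.1, 48.4]
tcp_rot: [-1.573, -0.001, -1.6]
contact_force: [-0.2, 0.4, 0.5]
grip_width: 91.9
```

Emit:
{"method": "arm_command", "body": {
  "claw": 255,
  "deltas": [
    [0,0,0,0],
    [0,0,0,0],
    [0,0,0,0],
    [0,0,0,0],
    [0,0,0,0]
  ]
}}

```text
time: 26.0
tool_pos: [616.4, 197.4, 50.4]
tcp_rot: [-1.57, 0.0, -1.6]
contact_force: [0.6, 0.4, 0.5]
grip_width: 56.5
```

Emit:
{"method": "arm_command", "body": {
  "deltas": [
    [0,0,0,0],
    [0,0,0,0],
    [0,0,0,0]
  ]
}}

```text
time: 26.3
tool_pos: [616.3, 197.4, 50.1]
tcp_rot: [-1.57, 0.0, -1.6]
contact_force: [-0.3, -0.3, 2.3]
grip_width: 48.1
```

Emit:
{"method": "arm_command", "body": {
  "deltas": [
    [0,-0.005,0,0],
    [0,-0.01,0,0],
    [0,-0.025,0,0],
    [0,-0.03,0,0],
    [0,-0.025,0,0]
  ]
}}

```text
time: 26.8
tool_pos: [616.2, 197.4, 146.9]
tcp_rot: [-1.57, 0.0, -1.6]
contact_force: [0.6, -0.4, -0.2]
grip_width: 48.1
```

```bash
python3 - <<'E'
from h import *
st();p=cap('wrist')
print(find(p,'white_jar'))
t=cap('top');save(t,'t12');blob(t,(45,120,60),(80,255,255),6,200)
plan([520,-120,150],None,step=45)
E
```

```text
26.8 [616.2 197.4 146.9] [-1.57  0.   -1.6 ] [ 0.6 -0.4 -0.2] [-0.09  0.03 -0.03] 48.1
[([613.6, 211.5, 158.2], 0.67)]
blob [394, 215, 83, 60, 1269] [435. 244.] [ 511.3 -285.7    6. ] box mid [ 509.3 -286.6    6. ]
blob [440, 229, 24, 26, 501] [451. 242.] [ 516.  -319.6    6. ] box mid [ 515.2 -320.6    6. ]
blob [406, 231, 30, 32, 762] [420. 246.] [ 507.2 -255.8    6. ] box mid [ 505.4 -256.8    6. ]
yaw0 -1.66 n 8
[[0.04, -0.0004, -0.011, 0.0], [0.04, -0.0004, -0.011, 0.0], [0.04, -0.0004, -0.011, 0.0], [0.04, -0.0004, -0.011, 0.0], [0.04, -0.0004, -0.011, 0.0]]
[[0.04, -0.0004, -0.011, 0.0], [0.04, -0.0004, -0.011, 0.0], [0.04, -0.0004, -0.011, 0.0]]
```

```bash
python3 - <<'E'
from h import *
plan([506.5,-256,138],8.2,step=42)
E
```

```text
yaw0 -1.66 n 12
[[0.0381, 0.0008, -0.0081, np.float64(-0.82)], [0.0379, 0.0008, -0.0087, np.float64(-0.82)], [0.0378, 0.0008, -0.0092, np.float64(-0.82)], [0.0377, 0.0008, -0.0097, np.float64(-0.82)], [0.0375, 0.0008, -0.0103, np.float64(-0.82)]]
[[0.0374, 0.0008, -0.0108, np.float64(-0.82)], [0.0372, 0.0008, -0.0114, np.float64(-0.82)], [0.037, 0.0008, -0.0119, np.float64(-0.82)], [0.0369, 0.0008, -0.0124, np.float64(-0.82)], [0.0367, 0.0008, -0.0129, np.float64(-0.82)]]
[[0.0365, 0.0008, -0.0135, np.float64(-0.82)], [0.0363, 0.0008, -0.014, np.float64(-0.82)]]
```

Emit:
{"method": "arm_command", "body": {
  "deltas": [
    [0.025,0,-0.006,-0.8],
    [0.038,0,-0.009,-0.8],
    [0.04,0,-0.009,-0.8],
    [0.041,0,-0.01,-0.8],
    [0.041,0.001,-0.01,-0.8]
  ]
}}

```text
time: 27.45
tool_pos: [570.9, 11.1, 142.4]
tcp_rot: [-1.573, 0.0, -1.529]
contact_force: [0.2, -0.5, -0.0]
grip_width: 48.3
```

Emit:
{"method": "arm_command", "body": {
  "deltas": [
    [0.041,0.001,-0.011,-0.8],
    [0.041,0.001,-0.012,-0.8],
    [0.04,0.001,-0.013,-0.8],
    [0.04,0.001,-0.013,-0.8],
    [0.038,0.001,-0.013,-0.9]
  ]
}}

```text
time: 27.95
tool_pos: [522.7, -192.8, 137.4]
tcp_rot: [-1.573, 0.001, -1.458]
contact_force: [0.2, 0.1, -0.7]
grip_width: 48.3
```

Emit:
{"method": "arm_command", "body": {
  "deltas": [
    [0.036,0.002,-0.013,-0.9],
    [0.026,0.001,-0.01,-0.9],
    [0,0,0,0],
    [0,0,0,0]
  ]
}}

```text
time: 28.35
tool_pos: [507.8, -255.6, 134.5]
tcp_rot: [-1.572, 0.002, -1.429]
contact_force: [0.4, -0.2, -0.8]
grip_width: 48.3
```

```bash
python3 - <<'E'
from h import *
st();p=cap('wrist');save(p,'w13')
print(find(p,'white_jar'),find(p,'green_tray'));blob(p,(45,120,40),(85,255,255),6,300)
E
```

```text
28.35 [ 507.8 -255.6  134.5] [-1.572  0.002 -1.429] [ 0.4 -0.2 -0.8] [-0.03  0.02 -0.05] 48.3
[([505.6, -246.1, 144.5], 0.62), ([674.0, -89.3, 4.5], 0.31)] [([503.2, -236.8, 15.5], 0.89)]
blob [241, 161, 145, 116, 2833] [312. 181.] [ 500.6 -221.     6. ] box mid [ 505.3 -248.3    6. ]
blob [288, 186, 68, 41, 1640] [325. 205.] [ 512.1 -236.9    6. ] box mid [ 510.  -238.3    6. ]
```

View pics/w13.png

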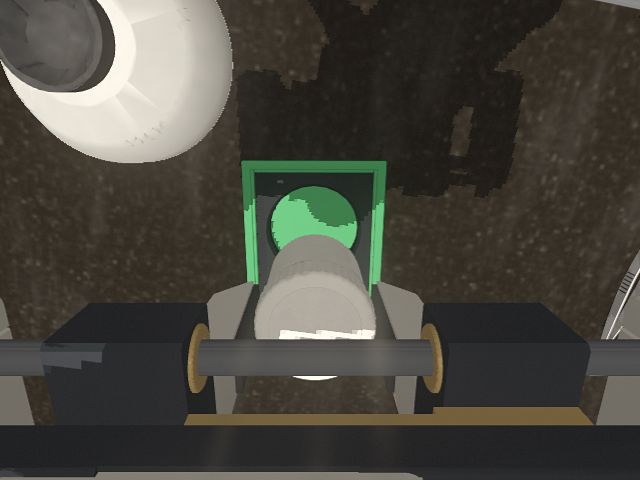

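The recess floor is centred at col 314 with its top at row 185, about 2 mm to +y. The jar is aligned, so I'm lowering.

Emit:
{"method": "arm_command", "body": {
  "deltas": [
    [-0.002,0.015,0,0],
    [0,0.024,0,0],
    [0,0.022,0,0],
    [0,0.013,0,0],
    [0,0.005,0,0]
  ]
}}

```text
time: 29.0
tool_pos: [508.1, -252.6, 55.4]
tcp_rot: [-1.572, 0.002, -1.426]
contact_force: [-0.2, 0.6, -0.8]
grip_width: 48.1
```

Emit:
{"method": "arm_command", "body": {
  "deltas": [
    [0,0,0,0],
    [0,0,0,0]
  ]
}}

```text
time: 29.2
tool_pos: [509.0, -253.9, 57.5]
tcp_rot: [-1.57, -0.001, -1.427]
contact_force: [0.4, -0.6, -0.6]
grip_width: 48.2
```

Emit:
{"method": "arm_command", "body": {
  "deltas": [
    [0,0.002,-0.002,0],
    [0,0.002,0,0],
    [0,0.001,0,0],
    [0,0.0005,0,0],
    [0,0,0,0]
  ]
}}

```text
time: 29.7
tool_pos: [506.4, -254.1, 51.2]
tcp_rot: [-1.571, 0.0, -1.427]
contact_force: [-0.3, 0.1, -1.6]
grip_width: 48.6
```

Emit:
{"method": "arm_command", "body": {
  "claw": 60,
  "deltas": [
    [0,0,0,0],
    [0,0,0,0],
    [0,0,0,0],
    [0,0,0,0]
  ]
}}

```text
time: 30.1
tool_pos: [506.5, -254.2, 51.3]
tcp_rot: [-1.571, -0.0, -1.427]
contact_force: [0.4, -0.1, -0.0]
grip_width: 69.7
```

Emit:
{"method": "arm_command", "body": {
  "deltas": [
    [0,-0.005,0,0],
    [0,-0.02,0,0],
    [0,-0.035,0,0],
    [0,-0.03,0,0],
    [0,-0.01,0,0]
  ]
}}

```text
time: 30.6
tool_pos: [507.7, -255.0, 154.8]
tcp_rot: [-1.566, -0.004, -1.427]
contact_force: [0.2, -0.3, 0.1]
grip_width: 70.1
```

```bash
python3 - <<'E'
from h import *
st();p=cap('wrist');save(p,'w14')
print(find(p,'white_jar'));blob(p,(45,120,40),(85,255,255),6,300)
plan([612.5,30,140],-1.8,step=42)
E
```

```text
30.6 [ 507.7 -255.   154.8] [-1.566 -0.004 -1.427] [ 0.2 -0.3  0.1] [-0.08  0.03 -0.  ] 70.1
[([504.1, -249.3, 61.1], 0.93), ([510.3, -278.0, 16.5], 0.16)]
blob [245, 157, 135, 52, 1688] [302. 166.] [ 493.1 -214.8    6. ] box mid [ 502.2 -226.1    6. ]
yaw0 8.24 n 8
[[-0.0333, 0.0016, 0.0181, np.float64(1.25)], [-0.0337, 0.0016, 0.0174, np.float64(1.25)], [-0.0341, 0.0016, 0.0167, np.float64(1.25)], [-0.0344, 0.0016, 0.0159, np.float64(1.25)], [-0.0348, 0.0016, 0.0151, np.float64(1.25)]]
[[-0.0351, 0.0016, 0.0144, np.float64(1.25)], [-0.0354, 0.0016, 0.0136, np.float64(1.25)], [-0.0357, 0.0016, 0.0128, np.float64(1.25)]]
```

Emit:
{"method": "arm_command", "body": {
  "claw": 0,
  "deltas": [
    [-0.023,0.001,0.012,1.2],
    [-0.035,0.002,0.018,1.2],
    [-0.038,0.002,0.018,1.3],
    [-0.038,0.002,0.017,1.3],
    [-0.038,0.002,0.017,1.3]
  ]
}}

```text
time: 31.2
tool_pos: [570.7, -73.2, 140.2]
tcp_rot: [-1.574, 0.001, -1.538]
contact_force: [1.2, 0.3, 0.3]
grip_width: 91.1
```

Emit:
{"method": "arm_command", "body": {
  "deltas": [
    [-0.038,0.002,0.016,1.3],
    [-0.037,0.002,0.014,1.2],
    [-0.029,0.001,0.011,1.2],
    [0,0,0,0],
    [0,0,0,0]
  ]
}}

```text
time: 31.7
tool_pos: [610.0, 30.1, 135.3]
tcp_rot: [-1.574, -0.0, -1.6]
contact_force: [-0.6, -0.8, -0.7]
grip_width: 92.1
```

```bash
python3 - <<'E'
from h import *
st();p=cap('wrist');save(p,'w15')
print(find(p,'small_weight'));blob(p,(15,50,120),(28,255,255),33,300);blob(p,(100,120,40),(125,255,255),64)
for d in vision.regions_of(p,'small_weight')[:2]:
    ys,xs=np.where(d['mask']);print(round(d['confidence'],2),xs.min(),xs.max(),ys.min(),ys.max(),px2w(p,xs.mean(),ys.mean(),33))
E
```

```text
31.7 [610.   30.1 135.3] [-1.574 -0.    -1.6  ] [-0.6 -0.8 -0.7] [-0.1   0.08  0.03] 92.1
[([611.2, 32.9, 34.6], 0.91)]
blob [50, 0, 119, 229, 1896] [133.  90.] [504.2 126.6  33. ] box mid [487.8 113.1  33. ]
blob [32, 12, 77, 104, 1618] [76. 43.] [475.5 152.7  33. ] box mid [470.1 141.8  33. ]
blob [0, 108, 156, 115, 4795] [ 78. 169.] [462.1  81.1  33. ] box mid [462.5  83.2  33. ]
blob [297, 209, 45, 53, 1210] [319. 231.] [612.3  35.8  33. ] box mid [612.4  33.   33. ]
blob [83, 324, 37, 69, 1239] [ 97. 358.] [447.4 -56.1  33. ] box mid [450.9 -56.4  33. ]
blob [510, 324, 38, 69, 1264] [533. 358.] [764.9 -65.1  33. ] box mid [762.3 -65.   33. ]
blob [296, 407, 344, 18, 4493] [487. 418.] [ 736.7 -116.8   33. ] box mid [ 722.3 -114.9   33. ]
blob [273, 111, 94, 95, 6880] [320. 158.] [613.8  86.9  64. ] box mid [613.8  86.6  64. ]
```

View pics/w15.png

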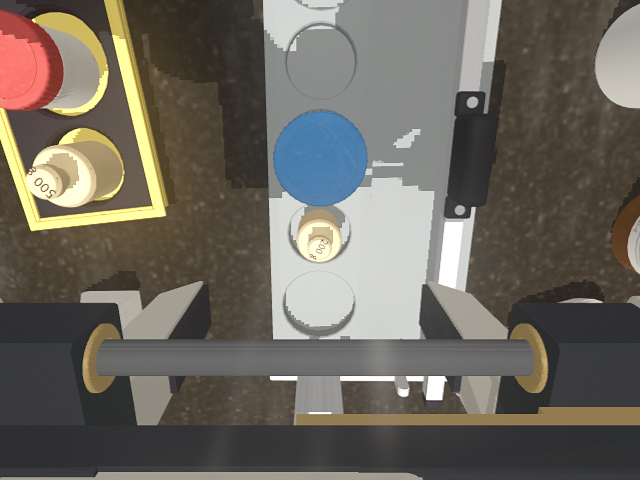

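The small weight is at (320,238) and everything else is as expected; the bar's grip is in the rests at right. Descending in two stages.

Emit:
{"method": "arm_command", "body": {
  "deltas": [
    [-0.001,0.02,0.002,0],
    [0,0.032,0,0],
    [0,0.03,0,0],
    [0,0.017,0,0],
    [0,0.006,0,0]
  ]
}}

```text
time: 32.35
tool_pos: [611.4, 29.3, 30.1]
tcp_rot: [-1.575, 0.0, -1.603]
contact_force: [0.2, 0.2, -0.0]
grip_width: 91.6
```

Emit:
{"method": "arm_command", "body": {
  "deltas": [
    [0,0,0,0],
    [0,0,0,0],
    [0,0,0,0]
  ]
}}

```text
time: 32.65
tool_pos: [613.8, 30.3, 33.6]
tcp_rot: [-1.568, -0.0, -1.602]
contact_force: [-0.5, 0.6, 0.1]
grip_width: 91.9
```

Emit:
{"method": "arm_command", "body": {
  "deltas": [
    [-0.001,0.003,-0.001,0],
    [0,0.003,0,0],
    [0,0.001,0,0],
    [0,0,0,0]
  ]
}}

```text
time: 33.05
tool_pos: [611.9, 31.7, 25.0]
tcp_rot: [-1.571, 0.0, -1.601]
contact_force: [-0.2, 0.1, 0.3]
grip_width: 92.0
```

Emit:
{"method": "arm_command", "body": {
  "deltas": [
    [0,0,0,0]
  ]
}}

```text
time: 33.15
tool_pos: [612.0, 31.7, 25.2]
tcp_rot: [-1.571, 0.0, -1.601]
contact_force: [0.3, -1.0, -0.2]
grip_width: 91.7
```

Emit:
{"method": "arm_command", "body": {
  "claw": 255,
  "deltas": [
    [0,0,0,0],
    [0,0,0,0],
    [0,0,0,0],
    [0,0,0,0],
    [0,0,0,0]
  ]
}}

```text
time: 33.65
tool_pos: [612.0, 31.6, 25.2]
tcp_rot: [-1.571, 0.0, -1.602]
contact_force: [-0.1, 0.4, 0.4]
grip_width: 56.6
```

Emit:
{"method": "arm_command", "body": {
  "deltas": [
    [0,0,0,0],
    [0,0,0,0],
    [0,0,0,0],
    [0,0,0,0],
    [0,0,0,0]
  ]
}}

```text
time: 34.15
tool_pos: [612.1, 31.6, 25.3]
tcp_rot: [-1.571, 0.0, -1.602]
contact_force: [0.3, 0.7, -0.5]
grip_width: 28.8
```

Emit:
{"method": "arm_command", "body": {
  "deltas": [
    [0,0,0,0],
    [0,0,0,0]
  ]
}}

```text
time: 34.35
tool_pos: [612.1, 31.6, 25.2]
tcp_rot: [-1.571, 0.0, -1.602]
contact_force: [0.9, -0.3, 0.3]
grip_width: 29.1
```

Emit:
{"method": "arm_command", "body": {
  "deltas": [
    [0,-0.005,0,0],
    [0,-0.01,0,0],
    [0,-0.025,0,0],
    [0,-0.03,0,0],
    [0,-0.025,0,0]
  ]
}}

```text
time: 34.85
tool_pos: [612.2, 31.6, 122.4]
tcp_rot: [-1.57, 0.0, -1.602]
contact_force: [0.1, 0.4, -1.7]
grip_width: 28.7
```

Emit:
{"method": "arm_command", "body": {
  "deltas": [
    [0,-0.008,0,0],
    [0,0,0,0]
  ]
}}

```text
time: 35.05
tool_pos: [612.6, 31.6, 129.7]
tcp_rot: [-1.568, -0.0, -1.602]
contact_force: [0.7, -0.1, -1.8]
grip_width: 28.8
```

```bash
python3 - <<'E'
from h import *
st();p=cap('wrist')
print(find(p,'small_weight'));plan([514.5,-319,120],8.2,step=42)
E
```

```text
35.05 [612.6  31.6 129.7] [-1.568 -0.    -1.602] [ 0.7 -0.1 -1.8] [-0.05  0.09 -0.03] 28.8
[([612.9, 36.2, 140.6], 0.82), ([614.9, 88.7, 63.0], 0.59)]
yaw0 -1.76 n 9
[[0.0393, 0.0008, -0.0095, np.float64(-1.11)], [0.0391, 0.0008, -0.0103, np.float64(-1.11)], [0.0389, 0.0008, -0.0111, np.float64(-1.11)], [0.0387, 0.0008, -0.0118, np.float64(-1.11)], [0.0384, 0.0008, -0.0126, np.float64(-1.11)]]
[[0.0382, 0.0008, -0.0133, np.float64(-1.11)], [0.0379, 0.0008, -0.014, np.float64(-1.11)], [0.0376, 0.0008, -0.0148, np.float64(-1.11)], [0.0373, 0.0008, -0.0155, np.float64(-1.11)]]
```

Emit:
{"method": "arm_command", "body": {
  "deltas": [
    [0.025,0,-0.006,-1.0],
    [0.039,0,-0.01,-1.1],
    [0.042,0,-0.012,-1.1],
    [0.042,0,-0.012,-1.1],
    [0.042,0,-0.013,-1.1]
  ]
}}

```text
time: 35.65
tool_pos: [559.4, -160.0, 126.3]
tcp_rot: [-1.574, 0.002, -1.506]
contact_force: [1.4, 0.1, -1.3]
grip_width: 28.8
```

Emit:
{"method": "arm_command", "body": {
  "deltas": [
    [0.042,0,-0.014,-1.1],
    [0.041,0.002,-0.015,-1.1],
    [0.037,0.002,-0.015,-1.1],
    [0.031,0.002,-0.013,-1.2],
    [0,0,0,0]
  ]
}}

```text
time: 36.15
tool_pos: [515.4, -318.2, 119.9]
tcp_rot: [-1.573, 0.001, -1.433]
contact_force: [0.9, 0.8, -1.2]
grip_width: 28.7
```

Emit:
{"method": "arm_command", "body": {
  "deltas": [
    [0,0,0,0],
    [0,0,0,0]
  ]
}}

```text
time: 36.35
tool_pos: [517.5, -313.3, 121.1]
tcp_rot: [-1.572, 0.002, -1.428]
contact_force: [-0.7, 0.5, -1.5]
grip_width: 28.9
```

```bash
python3 - <<'E'
from h import *
st();p=cap('wrist');save(p,'w16')
print(find(p,'small_weight'),find(p,'white_jar'));blob(p,(45,120,40),(85,255,255),6,300)
E
```

```text
36.35 [ 517.5 -313.3  121.1] [-1.572  0.002 -1.428] [-0.7  0.5 -1.5] [-0.06  0.06 -0.04] 28.9
[([515.5, -307.2, 132.7], 0.84)] [([502.0, -253.9, 63.1], 0.81)]
blob [230, 62, 163, 97, 1622] [359.  81.] [ 530.2 -211.1    6. ] box mid [ 503.4 -232.5    6. ]
blob [230, 72, 52, 149, 1266] [240. 146.] [ 460.6 -260.6    6. ] box mid [ 470.9 -259.7    6. ]
```

View pics/w16.png

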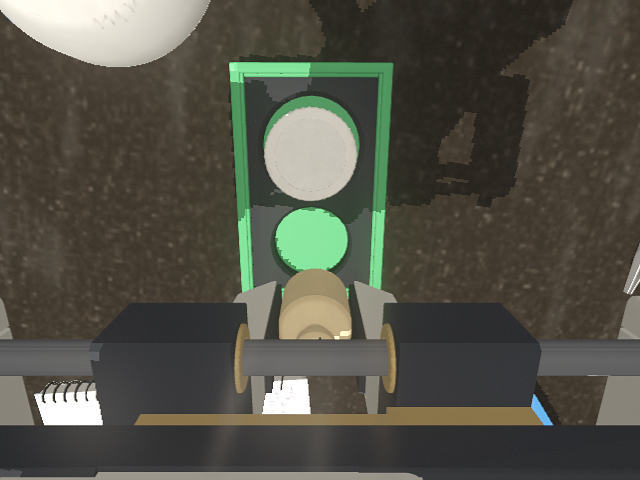

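```bash
python3 - <<'E'
from h import *
st();p=cap('wrist')
for v in (207,240,243): print(px2w(p,312,v,6))
print(px2w(p,275,240,6),px2w(p,349,240,6))
plan([515,-317.5,115],8.2)
E
```

```text
36.5 [ 518.1 -313.3  122. ] [-1.571e+00  1.000e-03 -1.427e+00] [-0.2  0.  -1.9] [-0.12  0.   -0.01] 28.9
[ 513.1 -294.6    6. ]
[ 516.4 -317.9    6. ]
[ 516.7 -320.1    6. ]
[ 490.9 -321.6    6. ] [ 541.9 -314.3    6. ]
yaw0 8.22 n 1
[[0.0036, 0.0071, -0.0037, np.float64(0.02)]]
```

The white jar stands in the green large recess. The small recess is centred at (312,242), about 5 mm further along tool x.

Emit:
{"method": "arm_command", "body": {
  "deltas": [
    [0.0055,0.008,-0.002,0],
    [0,0.024,0,0],
    [0,0.026,0,0],
    [0,0.02,0,0],
    [0,0.01,0,0]
  ]
}}

```text
time: 37.05
tool_pos: [515.5, -319.5, 31.8]
tcp_rot: [-1.573, 0.003, -1.429]
contact_force: [1.2, 0.5, -1.9]
grip_width: 28.8
```

Emit:
{"method": "arm_command", "body": {
  "deltas": [
    [0,0,0,0],
    [0,0,0,0],
    [0,0,0,0]
  ]
}}

```text
time: 37.35
tool_pos: [517.2, -320.8, 35.4]
tcp_rot: [-1.569, -0.002, -1.429]
contact_force: [0.0, 0.3, -1.4]
grip_width: 28.7
```

Emit:
{"method": "arm_command", "body": {
  "deltas": [
    [-0.001,0.003,-0.001,0],
    [0,0.003,0,0],
    [0,0.001,0,0],
    [0,0,0,0],
    [0,0,0,0]
  ]
}}

```text
time: 37.85
tool_pos: [515.4, -319.4, 27.2]
tcp_rot: [-1.571, 0.0, -1.429]
contact_force: [1.2, -0.0, -1.2]
grip_width: 28.6
```

Emit:
{"method": "arm_command", "body": {
  "deltas": [
    [0,0.001,0,0],
    [0,0,0,0]
  ]
}}

```text
time: 38.05
tool_pos: [515.5, -319.5, 26.3]
tcp_rot: [-1.571, -0.0, -1.429]
contact_force: [0.2, -0.8, -1.5]
grip_width: 28.7
```

Emit:
{"method": "arm_command", "body": {
  "claw": 140,
  "deltas": [
    [0,0,0,0],
    [0,0,0,0],
    [0,0,0,0],
    [0,0,0,0]
  ]
}}

```text
time: 38.45
tool_pos: [515.5, -319.5, 26.4]
tcp_rot: [-1.571, -0.0, -1.429]
contact_force: [0.3, -0.3, 0.0]
grip_width: 41.5
```

Emit:
{"method": "arm_command", "body": {
  "deltas": [
    [0,-0.005,0,0],
    [0,-0.02,0,0],
    [0,-0.035,0,0],
    [0,-0.04,0,0],
    [0,-0.03,0,0]
  ]
}}

```text
time: 38.95
tool_pos: [515.8, -319.7, 159.1]
tcp_rot: [-1.569, -0.002, -1.429]
contact_force: [0.4, -0.2, 0.1]
grip_width: 41.6
```

Emit:
{"method": "arm_command", "body": {
  "deltas": [
    [0,-0.03,0,0],
    [0,0,0,0],
    [0,0,0,0]
  ]
}}

```text
time: 39.25
tool_pos: [515.5, -319.5, 187.0]
tcp_rot: [-1.57, -0.001, -1.429]
contact_force: [0.1, 0.1, -0.7]
grip_width: 41.5
```

```bash
python3 - <<'E'
from h import *
st();p=cap('wrist');print(find(p,'small_weight'),find(p,'white_jar'))
t=cap('top');s=cap('side')
for n in ['locking_bar','red_jar','white_jar','blue_jar','large_weight','small_weight','timer']: print(n,find(t,n),find(s,n)[:1])
a=p['img'][:, :, ::-1]; b=cv2.resize(t['img'][120:320,150:490,::-1],(640,376))
c=np.vstack([cv2.resize(a[:330],(640,330))[60:280],b]);cv2.imwrite('pics/fin.png',c)
E
```

```text
39.25 [ 515.5 -319.5  187. ] [-1.570e+00 -1.000e-03 -1.429e+00] [ 0.1  0.1 -0.7] [-0.08  0.05  0.  ] 41.5
[([517.6, -320.2, 37.1], 0.72)] [([504.3, -255.4, 61.5], 0.72), ([509.3, -284.7, 15.9], 0.52)]
locking_bar [([695.3, 79.5, 43.2], 0.71)] [([694.4, 97.1, 45.6], 0.87)]
red_jar [([449.7, 136.3, 64.8], 0.76), ([697.5, 78.2, 44.3], 0.3)] [([433.5, 156.5, 49.9], 0.64)]
white_jar [([507.2, -256.3, 61.3], 0.6)] [([497.0, -239.9, 41.7], 0.79)]
blue_jar [([612.4, 83.4, 68.0], 0.92), ([514.5, -320.8, 39.3], 0.27)] [([602.9, 97.2, 48.0], 0.6)]
large_weight [([463.0, 70.3, 46.2], 0.61)] [([448.6, 83.4, 43.7], 0.69)]
small_weight [([510.9, -319.9, 36.9], 0.75)] [([502.6, -319.4, 30.9], 0.54)]
timer [([449.9, -53.0, 36.9], 0.73)] [([443.2, -34.1, 29.4], 0.68)]
```

View pics/fin.png

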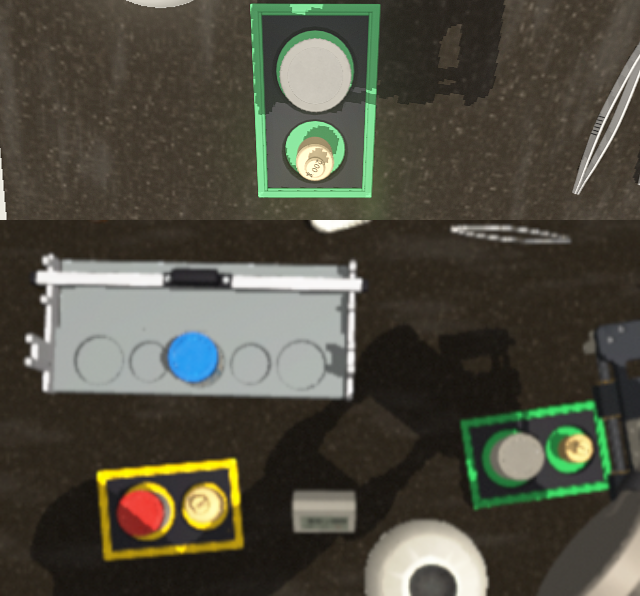

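The picture shows both kits made up, the blue jar in the rack, the bar in the rear rests and the timer unmoved. I'm handing it in.

```bash
python3 -c "
from plant import job
print(job.close_job())"
```

```text
the job is handed in; nothing more can be done
None
```

The job is done and handed in at about 39 s of robot time, well inside the 122 s limit.

- **Bar:** I lifted it level and straight up out of both brackets and laid it in the two wide rests at the back of the rack. My first grip on it stopped on the handle's side ears at 71 mm. I let go before lifting and regripped higher, on the 50 mm handle itself.
- **Yellow tray:** the red-lidded jar stands in the larger recess and the 500 g weight in the smaller one.
- **Green tray:** the white-lidded jar stands in the larger recess and the 200 g weight in the smaller one.
- **Left alone:** the blue-lidded jar is still in the rack, and the timer is within 2 mm of where it was first seen.

The last top and wrist pictures and the networks' positions agreed with all of this. The gripper was empty and clear of everything at hand-in. Measured contact forces at each check stayed under about 6 N.

The networks gave a few low-confidence false hits, such as a blue jar at the green tray (0.27). I dismissed these because they did not match the picture.

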